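Clear the camera kit off a live stop-motion set

ROBOT

A 6-joint arm with a two-finger parallel gripper is mounted at the origin on the work surface. World frame = base frame: x ahead of the robot, y to its left, z up, the work surface at z = 0. Lengths are in m, angles in rad, forces in N, time in s.
With the tool pointing down it reaches from about 0.35 to 0.775 m from the base axis. Payload 5.5 kg.
Tool frame: the origin (TCP) lies between the finger pads; the fingertips stand 19 mm ahead of it and the grasp point (between the pads) is the TCP (env.tcp_to_tips is the distance from the TCP to the fingertips, in m); z points along the fingers, y is the direction in which the jaws open and shut (so a half turn about z gives the same grasp; the last joint's range is limited). The gripper opens to 85 mm and grips with 20 to 120 N. Pads are 22 mm wide; open, the fingers measure 114 mm over their backs; the gripper's body (76 mm by 85 mm) begins 54 mm behind the grasp point. The pads swing forward as they close: fully open they stand 13 mm farther back than shut.
Start: joints at [1.163, 0.313, 0.046, 1.304, 0, 1.431], TCP at [0.152, 0.555, 0.25] pointing down, gripper open.
Joint ranges: [-2.76, 2.76], [-0.86, 1.69], [-1.03, 1.26], [-2.2, 2.34], [-1.47, 1.5], [-3.14, 3.14]. Speed limits (rad/s): [2.57, 2.57, 3.14, 3.14, 3.14, 3.14].

INTERFACE

Orientations are given as a unit quaternion [w, x, y, z].
In Python, from workcell import env, eyes, job gives the robot as it stands. The module is installed in compiled form; this text tells all that it offers.
- The arm moves only by the tool move_arm, never from a script. Its argument "commands" is a list of rows, each a list of 3 entries, a list of its own where there are three numbers: the shift along the world's x, y, z as a fraction of full scale, then the turn, a rotation vector about the world's x, y, z as a fraction of full scale, then the gripper command: -1 is shut, 1 is fully open, values between are in proportion. In form: [[[x, y, z], [wx, wy, wz], gripper], ...]. A call has 1 to 5 rows; each row shifts and turns the commanded pose from where the row before left it; what a row does not reach is not made up. Full scale, the value 1, is 0.04 m for a shift and 8 degrees for a turn. A row lasts 1/10 s, in which the tool goes at most 50 mm and 8.59 degrees, less where a joint would pass 70% of its speed; a pose out of reach is approached as far as the arm can. A call with a number of a shift or a turn outside -1 to 1 is refused whole. A call with a gripper value outside its range is refused whole. The fingers move at their own pace and stop on an object; "newtons" is the grip in N (left out, the last holds). Time passes only in rows, so rows that do not move let the fingers close. It gives the time, the measured TCP pose, the force and the opening at its end, in the units of the state.
- env.get_state(): the state, without advancing time (a new reading comes with each control period).
- eyes.read_camera(name): name is "scene" or "top" or "wrist"; returns a dict with "frame" (480x640x3 uint8, red, green, blue), "mtx" (3x3 intrinsics, pixels), "camera_from_world" (4x4, takes a point from world to camera coordinates); the wrist camera has in their place "mount" (4x4, takes a point from camera to tool coordinates, whose origin is the TCP and whose axes are the flange's). Camera axes: x right, y down, z forward; pixel columns grow to the right and rows downward; lengths in m; the calibration is good to about 2 mm. The wrist camera is an equidistant fisheye: a pixel r from the principal point sees the ray r / f radians off the axis. A picture is of the moment at which its call begins: read the wrist's pose just before it. There is no depth.
- job.hand_in(): hands the job in, once; it reports no verdict.
The state is a dict: "clock": time; "joint_pos": joint angles; "qvel": joint speeds; "tau": joint torques, N m; "tcp_pos": TCP position; "orientation": TCP orientation; "wrist_force": force on the tool from outside, world axes, zero at the start; "ft_torque": the same for the moment, N m; "finger_gap": finger opening in m.
Only numpy, scipy, OpenCV 4.12 (cv2) and the standard library are available. Lean on these libraries where they do the work, as an engineer would, in place of code of your own. Each camera call takes 0.05 s, during which the arm holds its last target.

TASK

The shot is still running, so clear the camera kit off the yellow animation board without disturbing the puppet or the little tree: put the wide lens in the wide well and the slim lens in the narrow well of the lens tray, stand one battery in each bay of the long battery tray, and put the steel weight in the round black dish. Set everything down upright, flat on the floor of its place, and do not drop anything.

Things in the scene. Friction and masses are not known exactly. Their poses are not given: they have to be found in the camera images.
- lens_wide_mid (a point): the wide camera lens: black upright cylinder with knurled grip and metal bands, glass on top, 54 mm diameter, 58 mm tall, about 200 g. The point is its centre, 29 mm above its underside, z up. Stands on the yellow baseboard (top 12 mm above the desk).
- lens_slim_mid (a point): the slim camera lens: like the wide one but 38 mm diameter, also 58 mm tall, about 100 g. The point is its centre, 29 mm above its underside, z up. Stands on the yellow baseboard.
- battery0_mid (a point): camera battery, grey plastic block standing on end, four brass contacts on top, 21 (own x) x 38 (own y) x 56 mm tall, about 80 g; one of two alike. The point is its centre, 28 mm above its underside, z up. Stands on the yellow baseboard turned by up to 1.3 rad.
- battery1_mid (a point): camera battery, grey plastic block standing on end, four brass contacts on top, 21 (own x) x 38 (own y) x 56 mm tall, about 80 g; one of two alike. The point is its centre, 28 mm above its underside, z up. Stands on the yellow baseboard turned by up to 1.3 rad.
- weight_knob (a point): turned steel hold-down weight, about 350 g, 58 mm tall: foot 48 mm diameter and 20 mm high, thin waist, cylindrical knob on top 32 mm diameter and 20 mm high. The point is the centre of the knob, 47 mm above its underside, z up. Stands on the yellow baseboard.
- lens_tray: black lens tray with grey lining, fixed on the desk, 88 (own x) x 154 (own y) x 12 mm tall, with two round wells 8 mm deep (their floor 4 mm above the tray's underside): the wide well, 75 mm diameter, centred at own y = -34 mm, and the narrow well, 57 mm diameter, at own y = +41 mm, both at own x = 0. Origin at the centre of its underside on the desk, z up. Stands left or right of the baseboard, turned up to 0.25 rad.
- battery_tray: black long narrow battery tray with grey lining, fixed on the desk, 56 (own x) x 134 (own y) x 12 mm tall, with two rectangular bays end to end, each 44 (own x) x 59 (own y) mm, 8 mm deep (floor 4 mm above the underside), centred at own y = -32 and +32 mm, own x = 0. Origin at the centre of its underside on the desk, z up. Stands left or right of the baseboard, turned up to 0.25 rad.
- dish: black round dish with grey lining, fixed on the desk, 88 mm outer and 76 mm least inner diameter, 12 mm tall, floor 4 mm above the underside. Origin at the centre of its underside on the desk. Stands left or right of the baseboard.
- puppet: green turtle-like animation puppet with white eyes, about 85 mm long and 31 mm tall, loose on the baseboard among the other things; must not be disturbed. Origin at the centre of its underside, its head towards own -x.
- tree: small light-wood model tree, 75 mm tall, foot 40 mm and crown 42 mm diameter, loose on the baseboard; must not be disturbed. Origin at the centre of its underside. (Also about: on the baseboard a flat grey-patch chart 3 mm thick and a small white pot of doll eyes 46 mm wide and 16 mm tall; on the desk beside the board a metal hub box 85 x 120 x 30 mm. Things on the board stand at least about 90 mm apart, centre to centre.)

How it is judged:
By the outcome, as a careful person would: the job done as asked, in the order asked, and still so for the second after the job is handed in, with the robot touching nothing.
It also fails if it takes over 112 s, if anything falls off the work surface, if the arm or the gripper's body presses on something with over 40 N, if the wrist force passes 120 N, or if a joint passes its speed limit or range.

## Working session

There is one attempt and no reset: what is moved stays moved. The work goes in short steps, Python scripts to look and compute and a tool call to move; the robot and the scene stay as the last step left them, time stands still between calls to the robot, and variables do not carry over. Pictures are saved under pics/ and viewed, and the job is handed in when it is done.

Besides the shell and the picture viewer there is one more tool, called after "Request:" by a JSON object that holds its "method" and its "body". move_arm: Moves the arm, as the interface text tells. Its arguments: {"type":"object","properties":{"commands":{"type":"array","items":{"type":"array"}},"newtons":{"type":"number"}},"required":["commands"]}

```bash
mkdir -p pics; ls; python3 - <<'E'
from workcell import env,eyes,job
import cv2
s=env.get_state();print(s)
for n in("scene","top","wrist"):
    c=eyes.read_camera(n);cv2.imwrite(f"pics/{n}0.png",c["frame"][:,:,::-1])
    print(n,c["mtx"],c.get("camera_from_world",c.get("mount")))
E
```

```text
pics
{'clock': 0.0, 'joint_pos': array([1.16344771e+00, 3.13995712e-01, 4.50079369e-02, 1.30363264e+00,
       2.85814782e-05, 1.43121597e+00]), 'qvel': array([-9.17510061e-04, -6.45221291e-06,  6.74235801e-04, -1.61590723e-03,
        1.01552788e-03,  1.30531674e-03]), 'tau': array([-1.37457471e-03, -4.80625212e+01,  2.98536712e+01,  1.95528113e-02,
       -6.87603233e-05, -1.27309380e-05]), 'tcp_pos': array([0.15193373, 0.55407078, 0.24942337]), 'orientation': array([-2.60074879e-04,  1.33484469e-01,  9.91050485e-01, -8.74295841e-04]), 'wrist_force': array([ 1.03256394, -0.19382712, -1.06392201]), 'ft_torque': array([-0.00980822, -0.0269513 , -0.00640291]), 'finger_gap': 0.08542203559555783}
scene [[543.12299195   0.         313.11595423]
 [  0.         543.12299195 233.60920577]
 [  0.           0.           1.        ]] [[ 0.62536854  0.78031348  0.00500544 -0.34955412]
 [ 0.59798216 -0.47510152 -0.64551985 -0.2846537 ]
 [-0.50132975  0.40668097 -0.76372709  1.36308174]
 [ 0.          0.          0.          1.        ]]
top [[533.75839176   0.         325.12320071]
 [  0.         533.75839176 238.85567124]
 [  0.           0.           1.        ]] [[ 0.01801986 -0.9998061   0.00794032 -0.02350296]
 [-0.98539386 -0.019104   -0.1692158   0.55386989]
 [ 0.16933468 -0.0047751  -0.98554704  1.13989525]
 [ 0.          0.          0.          1.        ]]
wrist [[371.64829954   0.         322.08273347]
 [  0.         371.64829954 238.88468688]
 [  0.           0.           1.        ]] [[ 7.54963830e-05 -9.57613504e-01 -2.88056195e-01  7.39797184e-02]
 [ 9.99999871e-01 -7.22480222e-05  5.02270242e-04  1.52314340e-03]
 [-5.01792257e-04 -2.88056196e-01  9.57613375e-01 -1.22206954e-01]
 [ 0.00000000e+00  0.00000000e+00  0.00000000e+00  1.00000000e+00]]
```

View pics/top0.png

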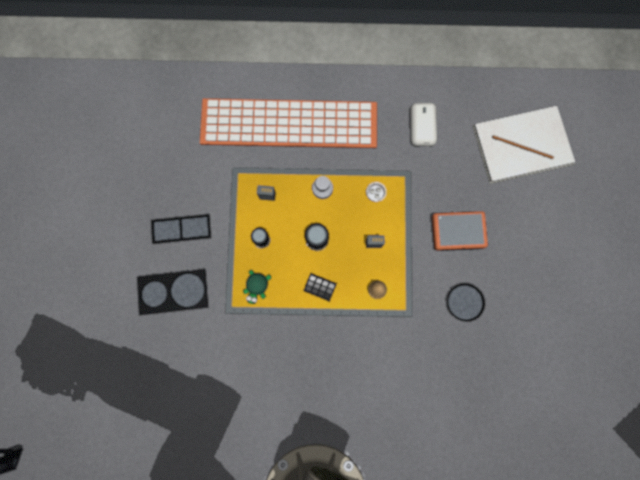

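View pics/scene0.png

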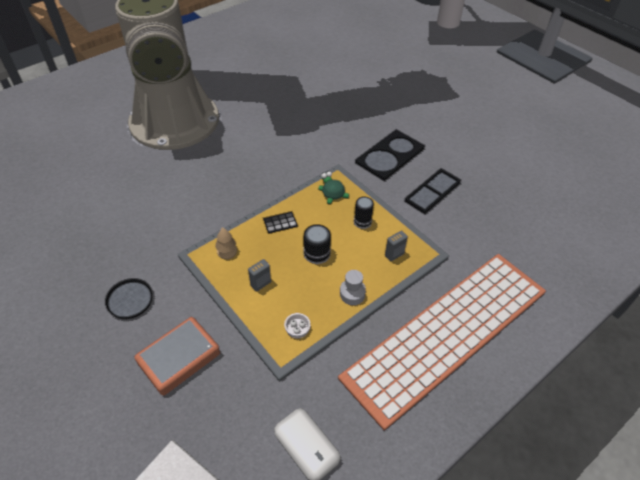

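View pics/wrist0.png

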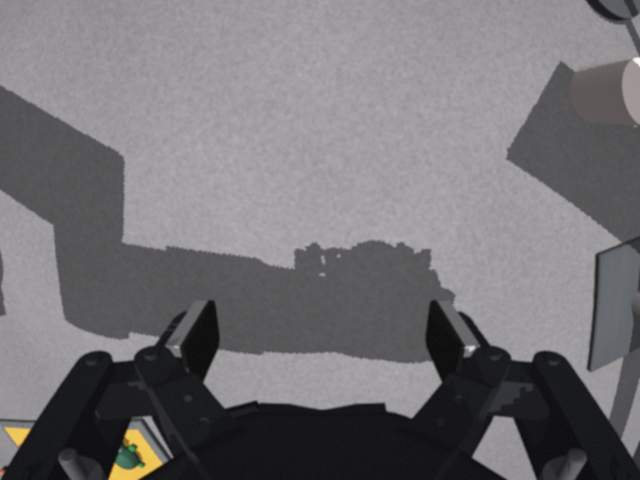

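```bash
cat > h.py <<'E'
from workcell import env,eyes,job
import numpy as np,cv2
from scipy.spatial.transform import Rotation as R
def cam(n):
    s=env.get_state(); c=eyes.read_camera(n)
    c['img']=c['frame'][:,:,::-1].copy(); c['name']=n
    if n=='wrist':
        q=np.array(s['orientation']);T=np.eye(4);T[:3,:3]=R.from_quat(q[[1,2,3,0]]).as_matrix();T[:3,3]=s['tcp_pos']
        c['wfc']=T@c['mount']
    else: c['wfc']=np.linalg.inv(c['camera_from_world'])
    return c
def ray(c,uv):
    uv=np.atleast_2d(np.array(uv,float));K=c['mtx']
    x=(uv[:,0]-K[0,2])/K[0,0];y=(uv[:,1]-K[1,2])/K[1,1]
    if c['name']=='wrist':
        r=np.hypot(x,y)+1e-12;d=np.c_[x/r*np.sin(r),y/r*np.sin(r),np.cos(r)]
    else: d=np.c_[x,y,np.ones_like(x)]
    return c['wfc'][:3,3],d@c['wfc'][:3,:3].T
def onz(c,uv,z):
    o,d=ray(c,uv);return o+d*((z-o[2])/d[:,2])[:,None]
def proj(c,P):
    P=np.atleast_2d(np.array(P,float));T=np.linalg.inv(c['wfc']);p=P@T[:3,:3].T+T[:3,3];K=c['mtx']
    if c['name']=='wrist':
        rr=np.hypot(p[:,0],p[:,1])+1e-12;th=np.arctan2(rr,p[:,2]);x=p[:,0]/rr*th;y=p[:,1]/rr*th
    else: x=p[:,0]/p[:,2];y=p[:,1]/p[:,2]
    return np.c_[x*K[0,0]+K[0,2],y*K[1,1]+K[1,2]]
def crop(c,x0,y0,w,h,k,fn):
    cv2.imwrite(fn,cv2.resize(c['img'][y0:y0+h,x0:x0+w],None,fx=k,fy=k,interpolation=cv2.INTER_CUBIC))
E
python3 - <<'E'
from h import *
c=cam('top')
crop(c,130,160,200,150,4,'pics/topL.png');crop(c,300,160,200,150,4,'pics/topR.png')
for n,uv,z in [('wide',(317,232),.07),('slim',(260,235),.07),('bat top',(266,189),.068),('bat right',(375,238),.068),('weight',(322,182),.07),('turtle',(257,284),.03),('tree',(377,288),.05),('dish',(465,301),.012),('lw',(188,290),.004),('ls',(154,294),.004),('b1',(166,230),.004),('b2',(196,227),.004),('hub',(460,229),.03)]:
    print(n,onz(c,uv,z)[0].round(3))
E
```

```text
wide [0.565 0.005 0.07 ]
slim [0.556 0.129 0.07 ]
bat top [0.66  0.12  0.068]
bat right [ 0.555 -0.122  0.068]
weight [ 0.678 -0.004  0.07 ]
turtle [0.452 0.136 0.03 ]
tree [ 0.447 -0.128  0.05 ]
dish [ 0.424 -0.331  0.012]
lw [0.438 0.295 0.004]
ls [0.428 0.371 0.004]
b1 [0.575 0.354 0.004]
b2 [0.584 0.285 0.004]
hub [ 0.586 -0.319  0.03 ]
```

View pics/topL.png

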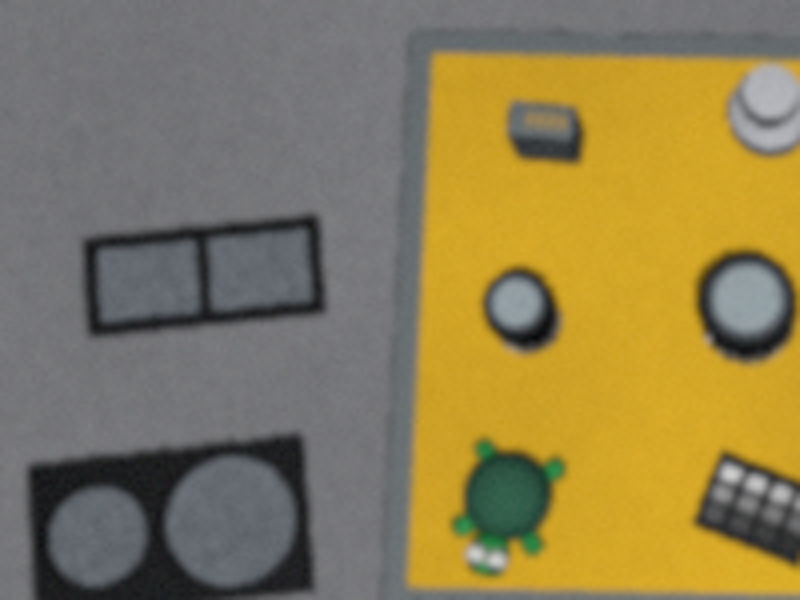

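View pics/topR.png

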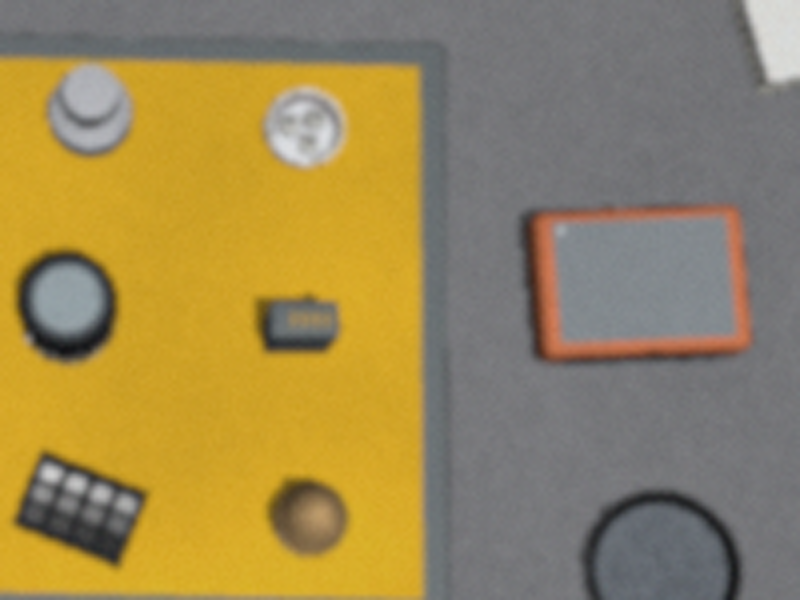

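Request:
{"method": "move_arm", "body": {"commands": [[[0.4, -0.4, 0], [0, 0, -0.5], 1], [[0.8, -0.8, 0], [0, 0, -0.9], 1], [[0.8, -0.8, 0], [0, 0, -0.9], 1], [[0.8, -0.8, 0], [0, 0, -0.9], 1], [[0.8, -0.8, 0], [0, 0, -0.9], 1]]}}

```text
clock: 0.7
tcp_pos: [0.297, 0.4092, 0.2502]
orientation: [0.0, 0.41, 0.912, 0.0]
wrist_force: [0.3, 0.4, 0.1]
finger_gap: 0.0849
```

Request:
{"method": "move_arm", "body": {"commands": [[[0.8, -0.8, 0], [0, 0, -0.9], 1], [[0.8, -0.8, 0], [0, 0, -0.9], 1], [[0.8, -0.8, 0], [0, 0, -0.9], 1], [[0.8, -0.8, 0], [0, 0, -0.9], 1], [[0.8, -0.8, 0], [0, 0, -0.9], 1]]}}

```text
clock: 1.2
tcp_pos: [0.4572, 0.249, 0.2503]
orientation: [0.0, 0.672, 0.741, 0.0]
wrist_force: [0.7, 1.0, -0.0]
finger_gap: 0.0854
```

Request:
{"method": "move_arm", "body": {"commands": [[[0.8, -0.8, 0], [0, 0, -0.8], 1], [[0.4, -0.4, 0], [0, 0, 0], 1], [[0, 0, 0], [0, 0, 0], 1]]}}

```text
clock: 1.5
tcp_pos: [0.5063, 0.2001, 0.2497]
orientation: [0.0, 0.712, 0.702, -0.0]
wrist_force: [-0.2, 0.5, 0.5]
finger_gap: 0.0853
```

```bash
python3 - <<'E'
from h import *
s=env.get_state();print(s['joint_pos'],s['wrist_force'])
c=cam('wrist');cv2.imwrite('pics/w1.png',c['img']);np.savez('w1.npz',**{k:c[k] for k in('img','mtx','wfc','name')})
E
```

```text
[ 2.29235012e-01  2.53757787e-01 -3.59041833e-02  1.28111969e+00
 -5.77278468e-04  1.81399918e+00] [-0.15194927  0.54805721  0.46276427]
```

View pics/w1.png

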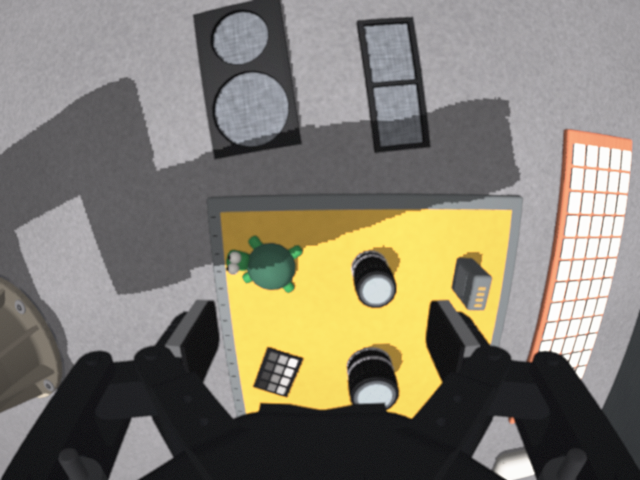

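```bash
cat > m1.py <<'E'
from h import *
d=np.load('w1.npz');c={k:d[k] for k in d};c['name']='wrist'
img=c['img'];hsv=cv2.cvtColor(img,cv2.COLOR_BGR2HSV);g=cv2.cvtColor(cv2.GaussianBlur(img,(5,5),0),cv2.COLOR_BGR2GRAY)
# tray interior comps: dark mask -> holes
dark=(g<70).astype(np.uint8)
cn,hi=cv2.findContours(dark,cv2.RETR_CCOMP,cv2.CHAIN_APPROX_NONE)
for k,x in enumerate(cn):
    a=cv2.contourArea(x)
    if a<600 or x[:,0,1].max()>300: continue
    hole=hi[0,k,3]>=0
    P=onz(c,x[:,0,:],.012)[:,:2]
    r=cv2.minAreaRect((P*1000).astype(np.float32))
    (ec,er)=cv2.minEnclosingCircle((P*1000).astype(np.float32))
    print('hole' if hole else 'outer',a,'img',x[:,0].mean(0).round(),'rect',np.round(r[0],1),np.round(r[1],1),round(r[2],1),'circ',np.round(ec,1),round(er,1))
E
python3 m1.py
python3 - <<'E'
import cv2
i=cv2.imread('pics/w1.png')
cv2.imwrite('pics/w1c.png',cv2.resize(i[230:430,330:510],None,fx=3,fy=3,interpolation=cv2.INTER_CUBIC))
E
```

```text
outer 601.0 img [372. 272.] rect [557.2 130. ] [40.4 35.1] 14.2 circ [558.9 125. ] 22.9
outer 676.0 img [272. 258.] rect [451.7 148. ] [29.7 50.9] 79.5 circ [450.1 140.4] 25.8
outer 7150.5 img [393.  85.] rect [577.1 322. ] [ 57.8 132. ] 7.1 circ [577.4 322. ] 70.7
hole 2584.0 img [397. 113.] rect [580.3 291.9] [46.1 59.4] 6.7 circ [580.8 292.3] 35.2
hole 2627.0 img [389.  53.] rect [572.8 353. ] [45.9 60.9] 7.3 circ [572.8 353.5] 36.0
outer 12503.0 img [247.  81.] rect [433.6 332.3] [ 88.5 153.2] 7.6 circ [434.  331.7] 86.6
hole 4475.0 img [252. 109.] rect [439.2 299.2] [75.7 73.4] 34.1 circ [439.9 298.3] 38.5
hole 2435.0 img [241.  38.] rect [429.3 371.2] [57.2 57.3] 40.5 circ [429.4 370.7] 29.3
```

View pics/w1c.png

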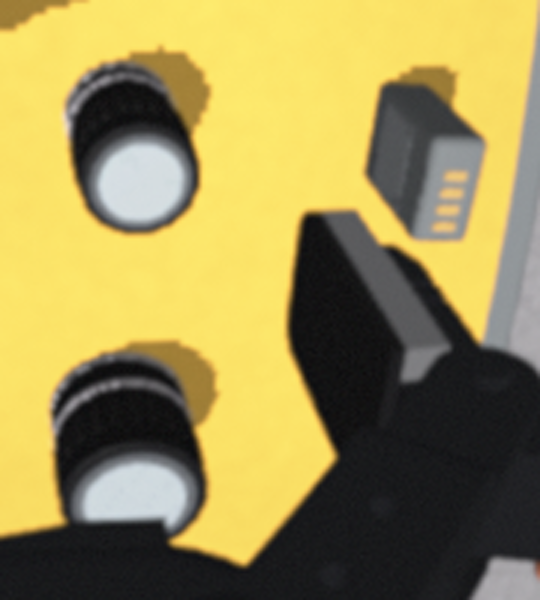

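```bash
python3 - <<'E'
from h import *
d=np.load('w1.npz');c={k:d[k] for k in d};c['name']='wrist'
f=lambda x,y:(330+x/3,230+y/3)
for n,p,z in[('slim',f(143,178),.07),('wide',f(138,500),.07),('slim base l',f(68,112),.02)]: print(n,onz(c,p,z).round(4))
B=onz(c,[f(430,137),f(485,145),f(463,240),f(415,240)],.068);print(B.round(4),B.mean(0))
# glass masks, top cam
t=cam('top');hsv=cv2.cvtColor(t['img'],cv2.COLOR_BGR2HSV)
y=cv2.inRange(hsv,(15,120,80),(32,255,255))
x0,y0,x1,y1=235,175,408,308
nb=cv2.bitwise_not(y)[y0:y1,x0:x1]
n,l,st,ce=cv2.connectedComponentsWithStats(nb)
print([(tuple(s),tuple((q+[x0,y0]).round(1))) for s,q in zip(st,ce) if s[4]>60])
for nm,img,ofs,z in(('t',t,(0,0),.07),):
    m=cv2.inRange(img['img'],(140,130,110),(215,205,190))[y0:y1,x0:x1]
    n,l,st,ce=cv2.connectedComponentsWithStats(m)
    for s,q in zip(st,ce):
        if 40<s[4]<2000: print(s,(q+[x0,y0]).round(1),onz(t,q+[x0,y0],z).round(4))
E
```

```text
slim [[0.5551 0.1364 0.07  ]]
wide [[0.5604 0.0098 0.07  ]]
slim base l [[0.5364 0.1387 0.02  ]]
[[0.6472 0.1458 0.068 ]
 [0.6674 0.1421 0.068 ]
 [0.665  0.1082 0.068 ]
 [0.6472 0.1095 0.068 ]] [0.65667514 0.12641325 0.068     ]
[((np.int32(0), np.int32(0), np.int32(171), np.int32(133), np.int32(19376)), (np.float64(321.3), np.float64(241.1))), ((np.int32(0), np.int32(0), np.int32(3), np.int32(39), np.int32(84)), (np.float64(235.7), np.float64(190.9))), ((np.int32(77), np.int32(0), np.int32(21), np.int32(24), np.int32(383)), (np.float64(322.1), np.float64(187.0))), ((np.int32(124), np.int32(0), np.int32(49), np.int32(133), np.int32(373)), (np.float64(403.2), np.float64(227.2))), ((np.int32(131), np.int32(7), np.int32(21), np.int32(20), np.int32(335)), (np.float64(375.8), np.float64(191.3))), ((np.int32(22), np.int32(10), np.int32(18), np.int32(15), np.int32(222)), (np.float64(265.6), np.float64(192.1))), ((np.int32(70), np.int32(49), np.int32(23), np.int32(27), np.int32(498)), (np.float64(316.2), np.float64(236.5))), ((np.int32(16), np.int32(53), np.int32(19), np.int32(20), np.int32(274)), (np.float64(260.1), np.float64(237.5))), ((np.int32(131), np.int32(60), np.int32(19), np.int32(12), np.int32(206)), (np.float64(374.7), np.float64(240.6))), ((np.int32(8), np.int32(95), np.int32(28), np.int32(34), np.int32(552)), (np.float64(255.3), np.float64(286.2))), ((np.int32(70), np.int32(99), np.int32(31), np.int32(26), np.int32(485)), (np.float64(319.6), np.float64(286.5))), ((np.int32(134), np.int32(107), np.int32(17), np.int32(16), np.int32(192)), (np.float64(376.9), np.float64(289.3)))]
[ 78   1  19  21 271] [322.5 186.5] [[ 0.6681 -0.0051  0.07  ]]
[132   8  19  18 176] [375.9 189.9] [[ 0.6627 -0.1236  0.07  ]]
[ 74  52  16  16 208] [316.4 234.3] [[0.56   0.0062 0.07  ]]
[19 55 11 11 94] [258.6 235.3] [[0.5554 0.1321 0.07  ]]
```

Request:
{"method": "move_arm", "body": {"commands": [[[0.27, -0.8, -0.4], [0, 0, 0.1], 1], [[0.27, -1, -0.6], [0, 0, 0], 1], [[0.27, -1, -0.6], [0, 0, 0], 1], [[0.27, -1, -0.6], [0, 0, 0], 1], [[0.27, -1, -0.6], [0, 0, 0], 1]]}}

```text
clock: 2.1
tcp_pos: [0.5577, 0.0108, 0.1378]
orientation: [0.0, 0.705, 0.71, 0.0]
wrist_force: [1.1, 0.1, -0.3]
finger_gap: 0.0856
```

```bash
python3 - <<'E'
from h import *
s=env.get_state();print(s['tcp_pos'],s['qvel'].round(3))
c=cam('wrist');cv2.imwrite('pics/w2.png',c['img']);print(proj(c,[[.56,.008,.07]]),env.tcp_to_tips)
np.savez('w2.npz',**{k:c[k] for k in('img','mtx','wfc','name')})
E
```

```text
[0.55774767 0.01081379 0.13777615] [-0.708  0.336 -0.144 -0.488  0.002 -0.701]
[[326.37678395 274.98314395]] 0.019
```

View pics/w2.png

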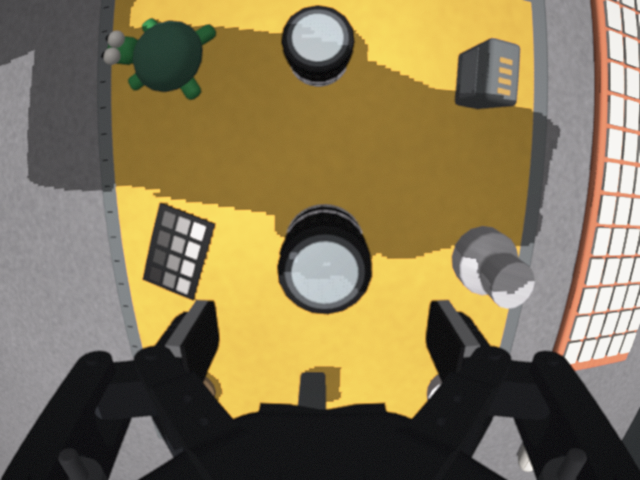

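Request:
{"method": "move_arm", "body": {"commands": [[[0, 0, -0.4], [0, 0, 0], 1], [[0, 0, -0.8], [0, 0, 0], 1], [[0, 0, -0.7], [0, 0, 0], 1], [[0, 0, -0.3], [0, 0, 0], 1], [[0, 0, 0], [0, 0, 0], 1]]}}

```text
clock: 2.65
tcp_pos: [0.5563, 0.0119, 0.0489]
orientation: [-0.002, 0.705, 0.709, -0.001]
wrist_force: [-1.0, -0.8, -0.1]
finger_gap: 0.0856
```

```bash
python3 - <<'E'
from h import *
c=cam('wrist');cv2.imwrite('pics/w3.png',c['img'])
E
```

```text
(no output)
```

View pics/w3.png

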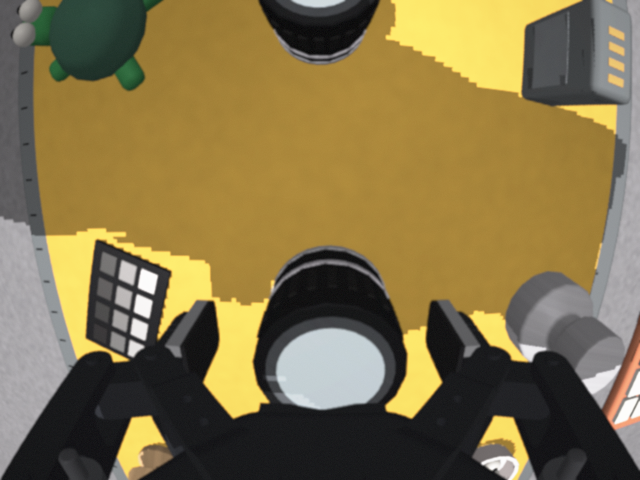

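Request:
{"method": "move_arm", "body": {"commands": [[[0.1, -0.05, 0], [0, 0, 0], 1], [[0, 0, 0], [0, 0, 0], -1], [[0, 0, 0], [0, 0, 0], -1], [[0, 0, 0], [0, 0, 0], -1], [[0, 0, 0], [0, 0, 0], -1]], "newtons": 45}}

```text
clock: 3.2
tcp_pos: [0.5625, 0.0084, 0.0516]
orientation: [0.001, 0.706, 0.709, 0.0]
wrist_force: [-2.3, 0.1, 6.0]
finger_gap: 0.0528
```

Request:
{"method": "move_arm", "body": {"commands": [[[0, 0, 0], [0, 0, 0], -1], [[0, 0, 0], [0, 0, 0], -1]]}}

```text
clock: 3.4
tcp_pos: [0.5625, 0.0084, 0.0516]
orientation: [0.001, 0.706, 0.709, 0.0]
wrist_force: [-1.9, 0.7, 5.0]
finger_gap: 0.053
```

Request:
{"method": "move_arm", "body": {"commands": [[[0, 0, 0.3], [0, 0, 0], -1], [[0, 0, 0.8], [0, 0, 0], -1], [[0, 0, 1], [0, 0, 0], -1], [[-0.2, 0.5, 0.7], [0, 0, 0], -1], [[-0.4, 0.9, 0], [0, 0, 0], -1]]}}

```text
clock: 3.9
tcp_pos: [0.5423, 0.0633, 0.1679]
orientation: [0.004, 0.707, 0.707, 0.003]
wrist_force: [1.2, 0.6, -2.4]
finger_gap: 0.0528
```

Request:
{"method": "move_arm", "body": {"commands": [[[-0.4, 0.9, 0], [0, 0, 0], -1], [[-0.4, 0.9, 0], [0, 0, 0], -1], [[-0.4, 0.9, 0], [0, 0, 0], -1], [[-0.4, 0.9, 0], [0, 0, 0], -1], [[-0.4, 0.9, 0], [0, 0, 0], -1]]}}

```text
clock: 4.4
tcp_pos: [0.4574, 0.2458, 0.1632]
orientation: [0.0, 0.706, 0.709, 0.0]
wrist_force: [0.7, -0.4, -2.0]
finger_gap: 0.0533
```

Request:
{"method": "move_arm", "body": {"commands": [[[-0.4, 0.9, 0], [0, 0, 0], -1], [[-0.2, 0.4, 0], [0, 0, 0], -1], [[0, 0, -0.5], [0, 0, 0], -1], [[0, 0, -0.7], [0, 0, 0], -1], [[0, 0, -0.3], [0, 0, 0], -1]]}}

```text
clock: 4.9
tcp_pos: [0.4328, 0.2962, 0.1009]
orientation: [-0.0, 0.705, 0.709, -0.001]
wrist_force: [-0.5, -0.1, -1.3]
finger_gap: 0.053
```

```bash
python3 - <<'E'
from h import *
s=env.get_state();print(s['tcp_pos'],s['wrist_force'],s['finger_gap'])
c=cam('wrist');cv2.imwrite('pics/w4.png',c['img'])
print(proj(c,[[.4392,.2985,.012],[.429,.3715,.012]]))
E
```

```text
[0.43277389 0.29624268 0.10089929] [-0.50908825 -0.14901816 -1.30851988] 0.05295391313125202
[[333.40056095 253.68137281]
 [316.6836808  129.79032666]]
```

View pics/w4.png

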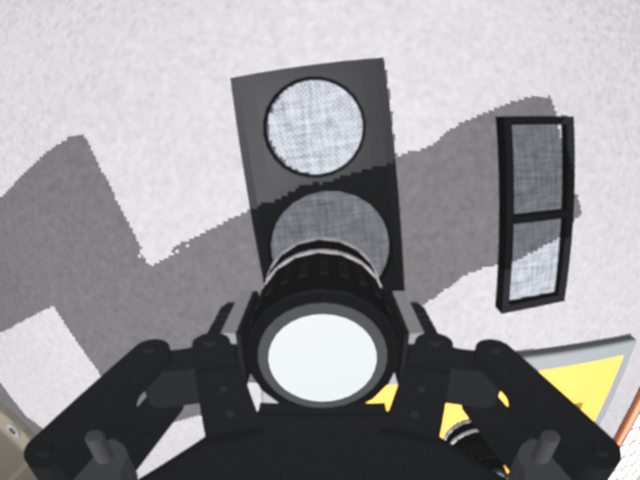

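Request:
{"method": "move_arm", "body": {"commands": [[[0.13, 0.07, -0.3], [0, 0, 0], -1], [[0, 0, -0.6], [0, 0, 0], -1], [[0, 0, -0.3], [0, 0, 0], -1], [[0, 0, -0.1], [0, 0, 0], -1], [[0, 0, 0], [0, 0, 0], -1]]}}

```text
clock: 5.45
tcp_pos: [0.4394, 0.2992, 0.0501]
orientation: [-0.0, 0.706, 0.709, -0.0]
wrist_force: [0.0, -0.6, -1.8]
finger_gap: 0.0531
```

```bash
python3 - <<'E'
from h import *
s=env.get_state();print(s['tcp_pos'],s['wrist_force'],s['finger_gap'])
c=cam('wrist');cv2.imwrite('pics/w5.png',c['img'])
E
```

```text
[0.43937688 0.29915124 0.05012953] [ 0.03989757 -0.57463194 -1.82640542] 0.053061559282041766
```

View pics/w5.png

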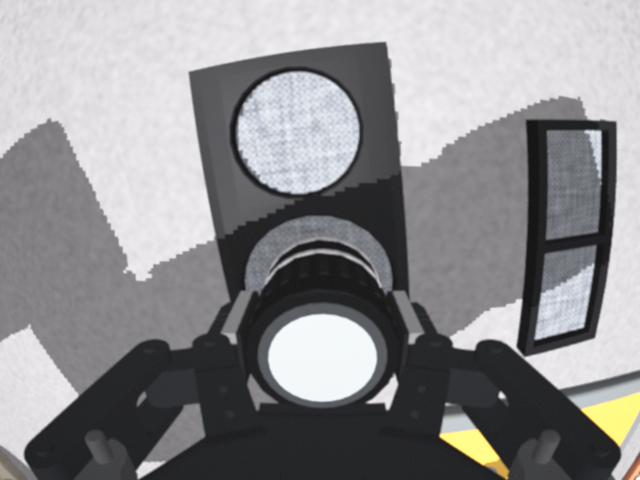

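Request:
{"method": "move_arm", "body": {"commands": [[[0, 0, -0.1], [0, 0, 0], -1], [[0, 0, -0.04], [0, 0, 0], -1], [[0, 0, 0], [0, 0, 0], -1]]}}

```text
clock: 5.8
tcp_pos: [0.4394, 0.2994, 0.0449]
orientation: [0.0, 0.706, 0.709, 0.0]
wrist_force: [-0.6, 0.2, -1.4]
finger_gap: 0.0529
```

Request:
{"method": "move_arm", "body": {"commands": [[[0, 0, -0.03], [0, 0, 0], -1], [[0, 0, 0], [0, 0, 0], -1]]}}

```text
clock: 6.0
tcp_pos: [0.4395, 0.2994, 0.0437]
orientation: [0.0, 0.706, 0.709, 0.0]
wrist_force: [0.8, -1.3, -1.2]
finger_gap: 0.0526
```

Still hanging (−1.3 to −2 N); continue in 1 mm steps.

Request:
{"method": "move_arm", "body": {"commands": [[[0, 0, -0.02], [0, 0, 0], -1], [[0, 0, 0], [0, 0, 0], -1]]}}

```text
clock: 6.2
tcp_pos: [0.4395, 0.2994, 0.0436]
orientation: [0.0, 0.706, 0.709, 0.0]
wrist_force: [-1.6, -1.1, 5.1]
finger_gap: 0.0531
```

Request:
{"method": "move_arm", "body": {"commands": [[[0, 0, -0.02], [0, 0, 0], -1], [[0, 0, 0], [0, 0, 0], -1]]}}

```text
clock: 6.4
tcp_pos: [0.4395, 0.2994, 0.0436]
orientation: [0.0, 0.705, 0.709, 0.0]
wrist_force: [-3.9, -2.3, 11.3]
finger_gap: 0.0529
```

Request:
{"method": "move_arm", "body": {"commands": [[[0, 0, 0.02], [0, 0, 0], -1], [[0, 0, 0], [0, 0, 0], 0.7], [[0, 0, 0], [0, 0, 0], 0.7], [[0, 0, 0], [0, 0, 0], 0.7], [[0, 0, 0.2], [0, 0, 0], 0.8]]}}

```text
clock: 6.9
tcp_pos: [0.4386, 0.2989, 0.0499]
orientation: [-0.0, 0.706, 0.709, -0.001]
wrist_force: [-0.1, -0.6, 0.4]
finger_gap: 0.0769
```

Request:
{"method": "move_arm", "body": {"commands": [[[0, 0, 0.4], [0, 0, 0], 0.8], [[0, 0, 0.7], [0, 0, 0], 0.8], [[0, 0, 0.8], [0, 0, 0], 0.8], [[0, 0, 0.6], [0, 0, 0], 0.8], [[0, 0, 0], [0, 0, 0], 0.8]]}}

```text
clock: 7.4
tcp_pos: [0.4417, 0.3005, 0.155]
orientation: [0.001, 0.705, 0.709, 0.004]
wrist_force: [-0.0, 0.3, -0.9]
finger_gap: 0.0772
```

```bash
python3 - <<'E'
from h import *
s=env.get_state();print(s['tcp_pos'],s['wrist_force'],s['finger_gap'])
c=cam('wrist');cv2.imwrite('pics/w6.png',c['img'])
E
```

```text
[0.44173675 0.3005006  0.15502418] [-0.03658767  0.2762973  -0.92939862] 0.07718443136187446
```

View pics/w6.png

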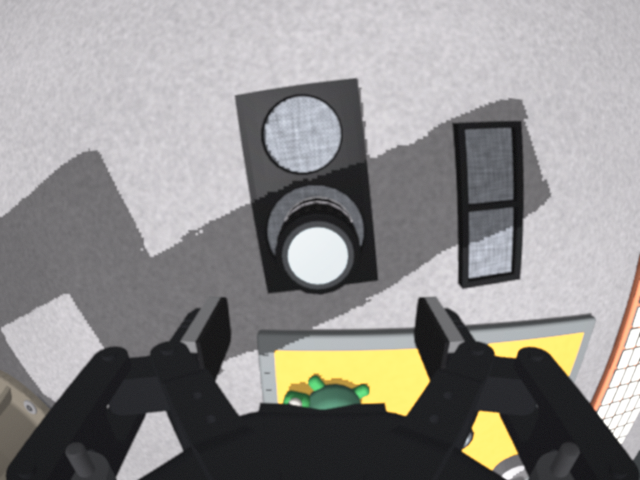

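Request:
{"method": "move_arm", "body": {"commands": [[[0.3, -0.4, 0], [0, 0, 0], 0.8], [[0.6, -0.8, 0], [0, 0, 0], 0.6], [[0.6, -0.9, 0], [0, 0, 0], 0.5], [[0.6, -0.9, 0], [0, 0, 0], 0.5], [[0.5, -0.8, -0.1], [0, 0, 0], 0.5]]}}

```text
clock: 7.95
tcp_pos: [0.5441, 0.1456, 0.146]
orientation: [-0.0, 0.706, 0.709, -0.0]
wrist_force: [0.9, -0.3, 0.1]
finger_gap: 0.064
```

Request:
{"method": "move_arm", "body": {"commands": [[[0.25, -0.35, -0.2], [0, 0, 0], 0.5], [[0, 0, -0.3], [0, 0, 0], 0.5], [[0, 0, 0], [0, 0, 0], 0.5]]}}

```text
clock: 8.25
tcp_pos: [0.551, 0.1335, 0.1238]
orientation: [-0.002, 0.706, 0.709, -0.002]
wrist_force: [-1.1, 0.7, 0.4]
finger_gap: 0.0641
```

```bash
python3 - <<'E'
from h import *
s=env.get_state();print(s['tcp_pos'],s['wrist_force'],s['finger_gap'])
c=cam('wrist');cv2.imwrite('pics/w7.png',c['img']);print(proj(c,[[.555,.134,.07],[.555,.134,.012]]))
E
```

```text
[0.5509926  0.13345272 0.12375091] [-1.08527609  0.70728765  0.35971796] 0.06412656931363112
[[330.82006881 279.25297471]
 [329.32969136 245.00938617]]
```

View pics/w7.png

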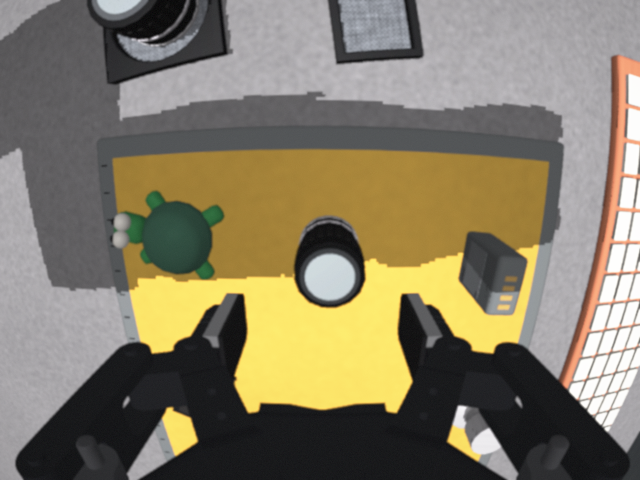

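Request:
{"method": "move_arm", "body": {"commands": [[[0.06, 0.02, -0.4], [0, 0, 0], 0.5], [[0, 0, -0.8], [0, 0, 0], 0.5], [[0, 0, -0.5], [0, 0, 0], 0.5], [[0, 0, -0.1], [0, 0, 0], 0.5], [[0, 0, 0], [0, 0, 0], 0.5]]}}

```text
clock: 8.8
tcp_pos: [0.5546, 0.1353, 0.0544]
orientation: [-0.001, 0.705, 0.709, -0.001]
wrist_force: [-0.1, -0.8, -0.4]
finger_gap: 0.0639
```

```bash
python3 - <<'E'
from h import *
s=env.get_state();print(s['tcp_pos'],s['wrist_force'],s['finger_gap'])
c=cam('wrist');cv2.imwrite('pics/w8.png',c['img']);print(proj(c,[[.555,.134,.07],[.555,.134,.012]]))
E
```

```text
[0.55459009 0.13529179 0.05442917] [-0.11541301 -0.79185364 -0.38842219] 0.06389768336958676
[[323.74153116 361.22143499]
 [323.41768207 291.71980338]]
```

View pics/w8.png

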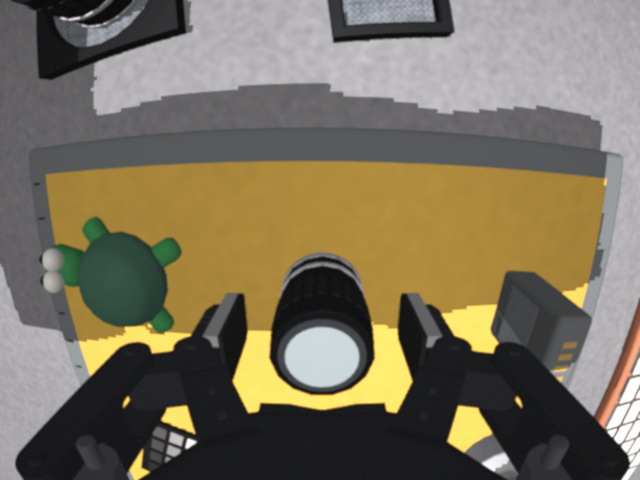

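Centred between the pads (glass at u≈322). Close.

Request:
{"method": "move_arm", "body": {"commands": [[[0, 0, -0.06], [0, 0, 0], -1], [[0, 0, 0], [0, 0, 0], -1], [[0, 0, 0], [0, 0, 0], -1], [[0, 0, 0], [0, 0, 0], -1], [[0, 0, 0], [0, 0, 0], -1]], "newtons": 35}}

```text
clock: 9.35
tcp_pos: [0.5565, 0.1344, 0.0535]
orientation: [0.0, 0.706, 0.709, 0.001]
wrist_force: [-0.7, 1.8, 5.3]
finger_gap: 0.0373
```

Request:
{"method": "move_arm", "body": {"commands": [[[0, 0, 0], [0, 0, 0], -1], [[0, 0, 0], [0, 0, 0], -1]]}}

```text
clock: 9.55
tcp_pos: [0.5565, 0.1344, 0.0535]
orientation: [0.0, 0.706, 0.709, 0.001]
wrist_force: [-2.1, 0.6, 5.7]
finger_gap: 0.0372
```

Request:
{"method": "move_arm", "body": {"commands": [[[0, 0, 0.3], [0, 0, 0], -1], [[0, 0, 0.8], [0, 0, 0], -1], [[0, 0, 1], [0, 0, 0], -1], [[-0.3, 0.5, 0.2], [0, 0, 0], -1], [[-0.5, 0.9, 0], [0, 0, 0], -1]]}}

```text
clock: 10.05
tcp_pos: [0.5266, 0.1892, 0.1476]
orientation: [0.002, 0.707, 0.707, 0.002]
wrist_force: [0.8, 0.8, -1.2]
finger_gap: 0.0372
```

Request:
{"method": "move_arm", "body": {"commands": [[[-0.5, 0.9, 0], [0, 0, 0], -1], [[-0.5, 0.9, 0], [0, 0, 0], -1], [[-0.5, 0.9, 0], [0, 0, 0], -1], [[-0.5, 0.9, 0], [0, 0, 0], -1], [[-0.3, 0.7, 0], [0, 0, 0], -1]]}}

```text
clock: 10.55
tcp_pos: [0.43, 0.3637, 0.1449]
orientation: [-0.0, 0.705, 0.709, -0.0]
wrist_force: [-0.1, -0.1, -2.0]
finger_gap: 0.0371
```

Request:
{"method": "move_arm", "body": {"commands": [[[-0.1, 0.24, -0.2], [0, 0, 0], -1], [[0, 0, -0.6], [0, 0, 0], -1], [[0, 0, -0.3], [0, 0, 0], -1], [[0, 0, 0], [0, 0, 0], -1]]}}

```text
clock: 10.95
tcp_pos: [0.4265, 0.37, 0.0981]
orientation: [-0.0, 0.706, 0.708, -0.002]
wrist_force: [-0.5, -0.3, -1.3]
finger_gap: 0.0372
```

```bash
python3 - <<'E'
from h import *
s=env.get_state();print(s['tcp_pos'],s['wrist_force'],s['finger_gap'])
c=cam('wrist');cv2.imwrite('pics/w9.png',c['img']);print(proj(c,[[.4285,.372,.012]]))
E
```

```text
[0.42652446 0.37004883 0.09810047] [-0.48409792 -0.306337   -1.2606366 ] 0.037190563065168186
[[326.25562252 255.41905184]]
```

View pics/w9.png

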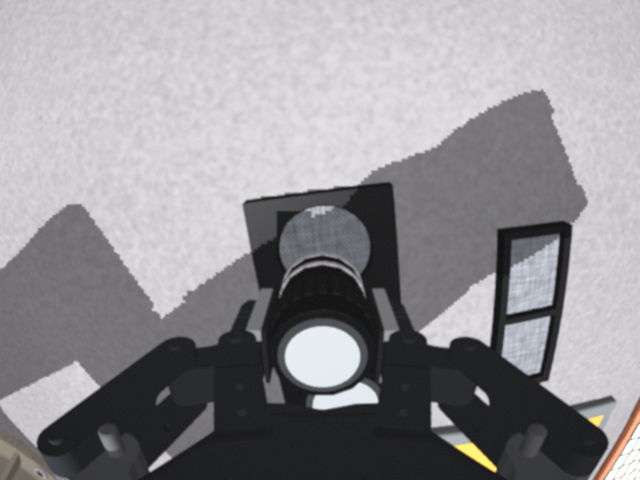

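Request:
{"method": "move_arm", "body": {"commands": [[[0.02, 0.08, -0.4], [0, 0, 0], -1], [[0, 0, -0.5], [0, 0, 0], -1], [[0, 0, -0.25], [0, 0, 0], -1], [[0, 0, -0.08], [0, 0, 0], -1], [[0, 0, 0], [0, 0, 0], -1]]}}

```text
clock: 11.5
tcp_pos: [0.4288, 0.3746, 0.0513]
orientation: [0.0, 0.706, 0.708, -0.0]
wrist_force: [-0.2, 0.4, -1.2]
finger_gap: 0.0371
```

```bash
python3 - <<'E'
from h import *
s=env.get_state();print(s['tcp_pos'],s['wrist_force'],s['finger_gap'])
c=cam('wrist');cv2.imwrite('pics/w10.png',c['img']);print(proj(c,[[.4285,.372,.012]]))
E
```

```text
[0.42879078 0.37460991 0.05131102] [-0.23176582  0.43727248 -1.22872956] 0.037128813187732417
[[321.85004575 296.89378362]]
```

View pics/w10.png

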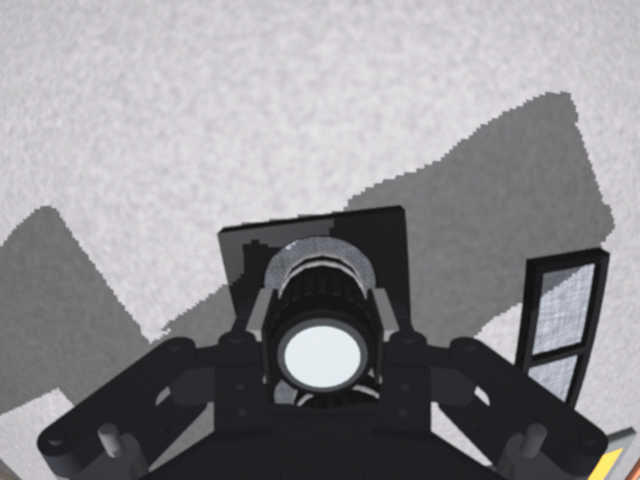

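Request:
{"method": "move_arm", "body": {"commands": [[[0, 0, -0.1], [0, 0, 0], -1], [[0, 0, -0.04], [0, 0, 0], -1], [[0, 0, 0], [0, 0, 0], -1]]}}

```text
clock: 11.85
tcp_pos: [0.4286, 0.375, 0.0456]
orientation: [0.0, 0.705, 0.709, 0.0]
wrist_force: [-0.8, 0.1, -1.0]
finger_gap: 0.0373
```

Request:
{"method": "move_arm", "body": {"commands": [[[0, 0, -0.03], [0, 0, 0], -1], [[0, 0, 0], [0, 0, 0], -1]]}}

```text
clock: 12.05
tcp_pos: [0.4286, 0.375, 0.0455]
orientation: [0.0, 0.705, 0.709, 0.0]
wrist_force: [-2.7, -2.0, 7.1]
finger_gap: 0.0369
```

Request:
{"method": "move_arm", "body": {"commands": [[[0, 0, 0.02], [0, 0, 0], -1], [[0, 0, 0], [0, 0, 0], 0.4], [[0, 0, 0], [0, 0, 0], 0.4], [[0, 0, 0], [0, 0, 0], 0.4], [[0, 0, 0.2], [0, 0, 0], 0.4]]}}

```text
clock: 12.55
tcp_pos: [0.4278, 0.3744, 0.0523]
orientation: [-0.0, 0.706, 0.709, -0.001]
wrist_force: [-0.3, -0.2, -0.8]
finger_gap: 0.0597
```

Request:
{"method": "move_arm", "body": {"commands": [[[0, 0, 0.4], [0, 0, 0], 0.4], [[0, 0, 0.8], [0, 0, 0], 0.4], [[0, 0, 0.9], [0, 0, 0], 0.4], [[0.3, -0.3, 0.3], [0, 0, 0], 0.4], [[0.7, -0.8, 0], [0, 0, 0], 0.4]]}}

```text
clock: 13.05
tcp_pos: [0.4694, 0.333, 0.1525]
orientation: [0.001, 0.704, 0.71, 0.003]
wrist_force: [2.1, 0.3, -1.0]
finger_gap: 0.0597
```

```bash
python3 - <<'E'
from h import *
s=env.get_state();print(s['tcp_pos'],s['wrist_force'],s['finger_gap'])
c=cam('wrist');cv2.imwrite('pics/w11.png',c['img'])
E
```

```text
[0.46937047 0.33301076 0.15247895] [ 2.07621072  0.3373146  -0.99678751] 0.05965328041815095
```

View pics/w11.png

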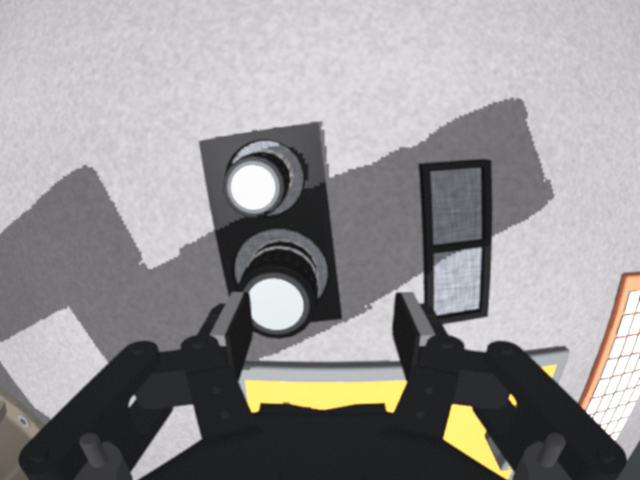

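Request:
{"method": "move_arm", "body": {"commands": [[[0.8, -0.9, 0], [0, 0, 0], 0.4], [[0.8, -0.9, 0], [0, 0, 0], 0.4], [[0.8, -0.9, 0], [0, 0, 0], 0.4], [[0.8, -0.9, 0], [0, 0, 0], 0.4], [[0.8, -0.9, 0], [0, 0, 0], 0.4]]}}

```text
clock: 13.6
tcp_pos: [0.6296, 0.1487, 0.1488]
orientation: [-0.0, 0.706, 0.708, -0.0]
wrist_force: [0.2, 0.2, 0.5]
finger_gap: 0.0598
```

Request:
{"method": "move_arm", "body": {"commands": [[[0.7, -0.7, 0], [0, 0, 0], 0.4], [[0, 0, -0.3], [0, 0, 0], 0.4], [[0, 0, 0], [0, 0, 0], 0.4], [[0, 0, 0], [0, 0, 0], 0.4]]}}

```text
clock: 14.0
tcp_pos: [0.6552, 0.1232, 0.1362]
orientation: [-0.001, 0.705, 0.709, -0.001]
wrist_force: [-0.8, 0.3, 0.1]
finger_gap: 0.0599
```

```bash
python3 - <<'E'
from h import *
s=env.get_state();print(s['tcp_pos'],s['wrist_force'],s['finger_gap'])
c=cam('wrist');cv2.imwrite('pics/w12.png',c['img']);np.savez('w12.npz',**{k:c[k] for k in('img','mtx','wfc','name')})
E
```

```text
[0.65518893 0.12319494 0.13618553] [-0.79329739  0.27710147  0.07737836] 0.05986897004869253
```

View pics/w12.png

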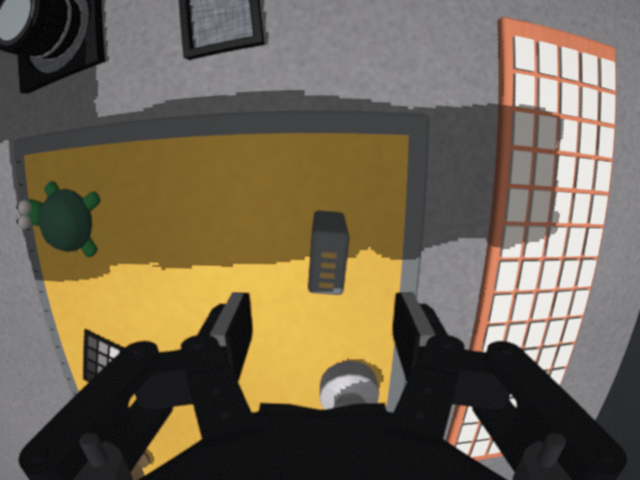

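```bash
python3 - <<'E'
import cv2
i=cv2.imread('pics/w12.png')
cv2.imwrite('pics/w12c.png',cv2.resize(i[190:310,270:390],None,fx=5,fy=5,interpolation=cv2.INTER_CUBIC))
E
```

```text
(no output)
```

View pics/w12c.png

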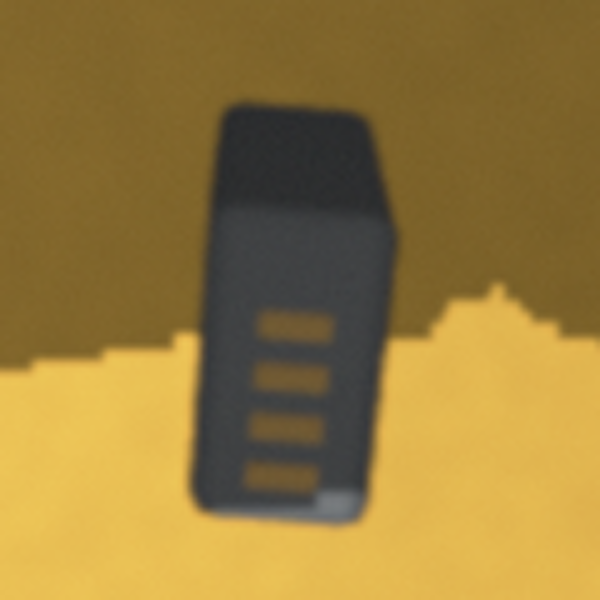

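```bash
python3 - <<'E'
from h import *
d=np.load('w12.npz');c={k:d[k] for k in d};c['name']='wrist'
p=np.array([(212,208),(395,218),(366,524),(190,514)])/5+[270,190]
B=onz(c,p,.068)[:,:2];print(B.round(4),B.mean(0))
ed=[B[1]-B[0],B[2]-B[1],B[3]-B[2],B[0]-B[3]];print([(round(np.linalg.norm(e),4),round(np.degrees(np.arctan2(e[1],e[0])),1)) for e in ed])
print(proj(c,[[.678,-.004,.059]]))
E
```

```text
[[0.6496 0.145 ]
 [0.6691 0.144 ]
 [0.6668 0.1081]
 [0.647  0.1092]] [0.65812132 0.12659713]
[(np.float64(0.0195), np.float64(-2.9)), (np.float64(0.036), np.float64(-93.6)), (np.float64(0.0199), np.float64(176.7)), (np.float64(0.0359), np.float64(85.8))]
[[352.84044074 424.73731477]]
```

Request:
{"method": "move_arm", "body": {"commands": [[[0.04, 0.06, -0.3], [0, 0, -0.5], 0.4], [[0, 0, -0.8], [0, 0, 0], 0.4], [[0, 0, -0.7], [0, 0, 0], 0.4], [[0, 0, -0.3], [0, 0, 0], 0.4], [[0, 0, 0], [0, 0, 0], 0.4]]}}

```text
clock: 14.55
tcp_pos: [0.6561, 0.1263, 0.0516]
orientation: [-0.001, 0.729, 0.684, -0.001]
wrist_force: [0.2, -0.4, -0.4]
finger_gap: 0.0599
```

```bash
python3 - <<'E'
from h import *
s=env.get_state();print(s['tcp_pos'],s['wrist_force'],s['finger_gap'])
c=cam('wrist');cv2.imwrite('pics/w13.png',c['img'])
E
```

```text
[0.65613322 0.12628701 0.05156649] [ 0.15214845 -0.40150171 -0.43782007] 0.059941407458263325
```

View pics/w13.png

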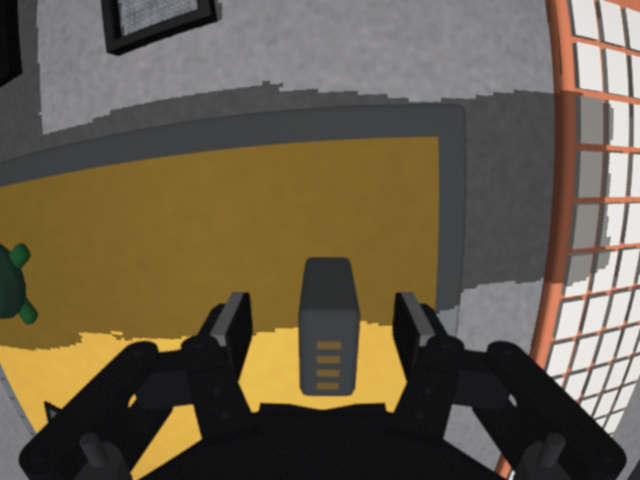

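Request:
{"method": "move_arm", "body": {"commands": [[[0.06, 0, 0], [0, 0, 0], 0.2], [[0, 0, 0], [0, 0, 0], -1], [[0, 0, 0], [0, 0, 0], -1], [[0, 0, 0], [0, 0, 0], -1], [[0, 0, 0], [0, 0, 0], -1]], "newtons": 30}}

```text
clock: 15.1
tcp_pos: [0.6615, 0.1253, 0.0546]
orientation: [0.001, 0.73, 0.684, 0.001]
wrist_force: [-0.5, 0.1, 5.8]
finger_gap: 0.0206
```

Request:
{"method": "move_arm", "body": {"commands": [[[0, 0, 0], [0, 0, 0], -1], [[0, 0, 0], [0, 0, 0], -1]]}}

```text
clock: 15.3
tcp_pos: [0.6615, 0.1254, 0.0546]
orientation: [0.001, 0.73, 0.684, 0.001]
wrist_force: [-1.3, 0.7, 5.6]
finger_gap: 0.0205
```

Request:
{"method": "move_arm", "body": {"commands": [[[0, 0, 0.3], [0, 0, 0], -1], [[0, 0, 0.8], [0, 0, 0], -1], [[0, 0, 0.7], [0, 0, 0], -1], [[-0.2, 0.5, 0.3], [0, 0, 0.34], -1], [[-0.4, 1, 0], [0, 0, 0.5], -1]]}}

```text
clock: 15.8
tcp_pos: [0.6393, 0.1835, 0.1406]
orientation: [0.002, 0.689, 0.724, 0.002]
wrist_force: [0.6, 1.3, -0.9]
finger_gap: 0.0207
```

Request:
{"method": "move_arm", "body": {"commands": [[[-0.4, 1, 0], [0, 0, 0.5], -1], [[-0.4, 1, 0], [0, 0, 0], -1], [[-0.4, 1, 0], [0, 0, 0], -1], [[-0.3, 0.8, 0], [0, 0, 0], -1], [[-0.1, 0.4, -0.2], [0, 0, 0], -1]]}}

```text
clock: 16.3
tcp_pos: [0.5715, 0.3565, 0.1306]
orientation: [0.0, 0.662, 0.75, 0.001]
wrist_force: [0.3, -0.9, -0.8]
finger_gap: 0.0205
```

Request:
{"method": "move_arm", "body": {"commands": [[[0, 0, -0.5], [0, 0, 0], -1], [[0, 0, -0.4], [0, 0, 0], -1], [[0, 0, 0], [0, 0, 0], -1]]}}

```text
clock: 16.6
tcp_pos: [0.5708, 0.3521, 0.0901]
orientation: [-0.001, 0.663, 0.749, -0.003]
wrist_force: [-0.7, 0.7, -0.8]
finger_gap: 0.0204
```

```bash
python3 - <<'E'
from h import *
s=env.get_state();print(s['tcp_pos'],s['wrist_force'],s['finger_gap'])
c=cam('wrist');cv2.imwrite('pics/w14.png',c['img']);print(proj(c,[[.573,.354,.012],[.581,.2905,.012]]))
E
```

```text
[0.57080039 0.35213123 0.09005914] [-0.74275145  0.68195885 -0.80326151] 0.02041218906325356
[[326.92467982 260.78514315]
 [326.76626921 353.65969926]]
```

View pics/w14.png

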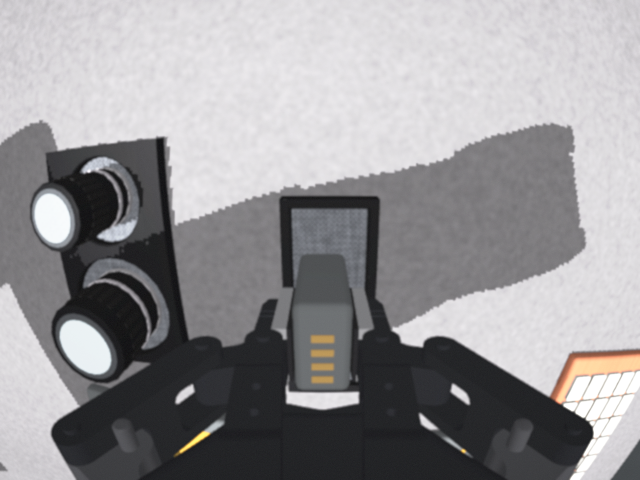

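Request:
{"method": "move_arm", "body": {"commands": [[[0.06, 0.02, -0.3], [0, 0, 0], -1], [[0, 0, -0.4], [0, 0, 0], -1], [[0, 0, -0.2], [0, 0, 0], -1], [[0, 0, 0], [0, 0, 0], -1], [[0, 0, 0], [0, 0, 0], -1]]}}

```text
clock: 17.15
tcp_pos: [0.5753, 0.354, 0.0575]
orientation: [0.0, 0.663, 0.749, 0.0]
wrist_force: [-0.2, 0.5, 0.0]
finger_gap: 0.0203
```

```bash
python3 - <<'E'
from h import *
s=env.get_state();print(s['tcp_pos'],s['wrist_force'],s['finger_gap'])
c=cam('wrist');cv2.imwrite('pics/w15.png',c['img']);print(proj(c,[[.573,.354,.012],[.573-.0036,.354+.0293,.012],[.581,.2905,.012]]))
E
```

```text
[0.57533723 0.35403777 0.05746769] [-0.21413098  0.49943739  0.039933  ] 0.020348893431378808
[[317.27757331 286.32187711]
 [316.96833764 228.38206549]
 [318.36097754 387.40459085]]
```

View pics/w15.png

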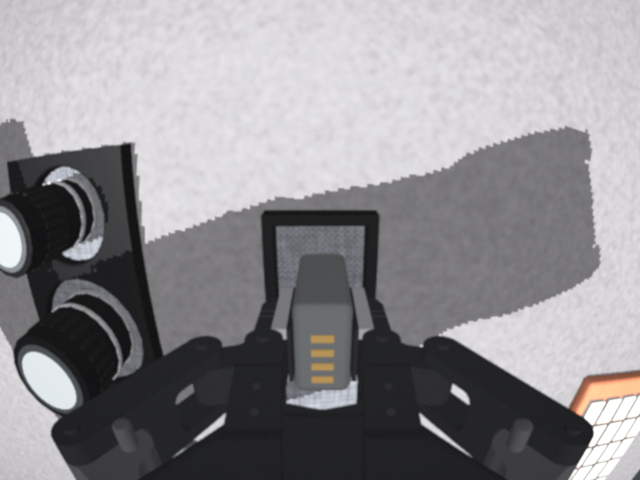

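Request:
{"method": "move_arm", "body": {"commands": [[[0, 0.03, -0.15], [0, 0, 0], -1], [[0, 0, -0.1], [0, 0, 0], -1], [[0, 0, -0.02], [0, 0, 0], -1], [[0, 0, 0], [0, 0, 0], -1]]}}

```text
clock: 17.6
tcp_pos: [0.5752, 0.3555, 0.0466]
orientation: [0.0, 0.663, 0.749, 0.0]
wrist_force: [0.8, 0.1, 0.4]
finger_gap: 0.0204
```

Request:
{"method": "move_arm", "body": {"commands": [[[0, 0, -0.03], [0, 0, 0], -1], [[0, 0, 0], [0, 0, 0], -1]]}}

```text
clock: 17.8
tcp_pos: [0.5752, 0.3555, 0.0466]
orientation: [0.0, 0.663, 0.749, 0.001]
wrist_force: [-2.3, -1.2, 7.1]
finger_gap: 0.0209
```

Request:
{"method": "move_arm", "body": {"commands": [[[0, 0, 0.02], [0, 0, 0], -1], [[0, 0, 0], [0, 0, 0], 0.1], [[0, 0, 0], [0, 0, 0], 0.1], [[0, 0, 0], [0, 0, 0], 0.2], [[0, 0, 0.2], [0, 0, 0], 0.2]]}}

```text
clock: 18.3
tcp_pos: [0.574, 0.3548, 0.0526]
orientation: [-0.001, 0.663, 0.749, -0.001]
wrist_force: [0.4, -0.1, -0.1]
finger_gap: 0.0513
```

Request:
{"method": "move_arm", "body": {"commands": [[[0, 0, 0.4], [0, 0, 0], 0.4], [[0, 0, 0.8], [0, 0, 0], 0.4], [[0, 0, 0.9], [0, 0, 0], 0.4], [[0, -0.4, 0.3], [0, 0, 0], 0.4], [[0, -0.9, 0], [0, 0, -0.2], 0.4]]}}

```text
clock: 18.8
tcp_pos: [0.5766, 0.3052, 0.1532]
orientation: [0.001, 0.672, 0.741, 0.003]
wrist_force: [0.2, -0.8, 0.3]
finger_gap: 0.0602
```

Request:
{"method": "move_arm", "body": {"commands": [[[-0.1, -1, 0], [0, 0, -0.3], 0.4], [[-0.1, -1, 0], [0, 0, -0.3], 0.4], [[-0.1, -1, 0], [0, 0, 0], 0.4], [[-0.1, -1, 0], [0, 0, 0], 0.4], [[-0.1, -1, 0], [0, 0, 0], 0.4]]}}

```text
clock: 19.3
tcp_pos: [0.5541, 0.1012, 0.1498]
orientation: [0.0, 0.704, 0.711, -0.0]
wrist_force: [0.4, -1.1, -0.3]
finger_gap: 0.06
```

Request:
{"method": "move_arm", "body": {"commands": [[[0, -1, 0], [0, 0, 0], 0.4], [[0, -1, 0], [0, 0, 0], 0.4], [[0, -1, 0], [0, 0, 0], 0.4], [[0, -1, 0], [0, 0, 0], 0.4], [[0, -0.7, 0], [0, 0, 0], 0.4]]}}

```text
clock: 19.8
tcp_pos: [0.5542, -0.0876, 0.1499]
orientation: [0.0, 0.704, 0.71, -0.0]
wrist_force: [-0.0, 0.2, 0.2]
finger_gap: 0.0596
```

Request:
{"method": "move_arm", "body": {"commands": [[[0, -0.3, 0], [0, 0, 0], 0.4], [[0, 0, 0], [0, 0, 0], 0.4], [[0, 0, 0], [0, 0, 0], 0.4]]}}

```text
clock: 20.1
tcp_pos: [0.5545, -0.0961, 0.1497]
orientation: [-0.0, 0.704, 0.711, 0.0]
wrist_force: [0.7, 0.2, -0.6]
finger_gap: 0.0596
```

```bash
python3 - <<'E'
from h import *
s=env.get_state();print(s['tcp_pos'],s['wrist_force'],s['finger_gap'])
c=cam('wrist');cv2.imwrite('pics/w16.png',c['img']);np.savez('w16.npz',**{k:c[k] for k in('img','mtx','wfc','name')})
E
```

```text
[ 0.55454869 -0.09608552  0.14974909] [ 0.65919933  0.20586451 -0.56625925] 0.05964387106742999
```

View pics/w16.png

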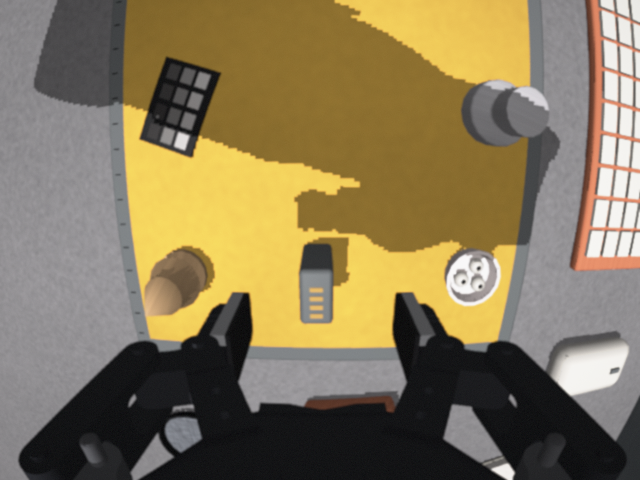

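```bash
python3 - <<'E'
import cv2
i=cv2.imread('pics/w16.png')
cv2.imwrite('pics/w16c.png',cv2.resize(i[230:340,260:380],None,fx=5,fy=5,interpolation=cv2.INTER_CUBIC))
E
```

```text
(no output)
```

View pics/w16c.png

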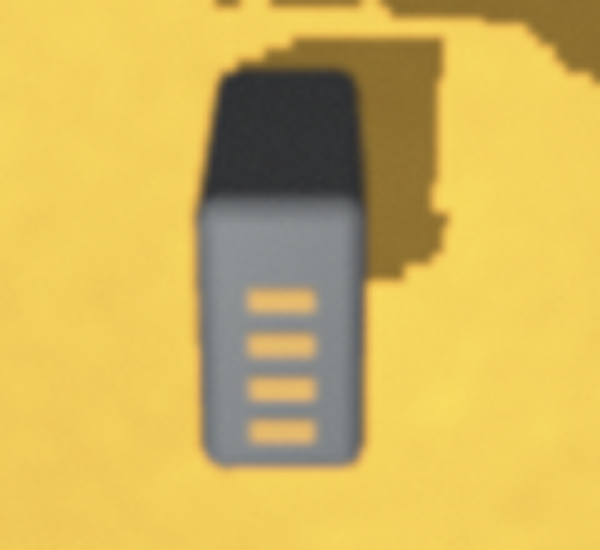

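```bash
python3 - <<'E'
from h import *
d=np.load('w16.npz');c={k:d[k] for k in d};c['name']='wrist'
p=np.array([(200,200),(362,200),(362,467),(204,467)])/5+[260,230]
B=onz(c,p,.068)[:,:2];print(B.round(4),B.mean(0))
ed=[B[1]-B[0],B[2]-B[1],B[3]-B[2],B[0]-B[3]];print([(round(np.linalg.norm(e),4),round(np.degrees(np.arctan2(e[1],e[0])),1)) for e in ed])
print('knob top',onz(c,[(524,111)],.07),'tree top',onz(c,[(163,295)],.087), 'foot', onz(c,[(490,113)],.032),'dish',onz(c,[(190,435)],.012))
E
```

```text
[[ 0.5414 -0.1016]
 [ 0.5605 -0.1014]
 [ 0.5612 -0.1375]
 [ 0.5414 -0.1377]] [ 0.55113232 -0.1195436 ]
[(np.float64(0.0191), np.float64(0.6)), (np.float64(0.0361), np.float64(-88.8)), (np.float64(0.0198), np.float64(-179.3)), (np.float64(0.0362), np.float64(90.1))]
knob top [[ 0.67259399 -0.00169261  0.07      ]] tree top [[ 0.4611219  -0.11192604  0.087     ]] foot [[ 0.66743035 -0.00268896  0.032     ]] dish [[ 0.41939333 -0.31295019  0.012     ]]
```

Request:
{"method": "move_arm", "body": {"commands": [[[-0.09, -0.6, 0], [0, 0, 0], 0.4], [[0, 0, -0.6], [0, 0, 0], 0.4], [[0, 0, -0.8], [0, 0, 0], 0.4], [[0, 0, -0.7], [0, 0, 0], 0.4], [[0, 0, -0.3], [0, 0, 0], 0.4]]}}

```text
clock: 20.65
tcp_pos: [0.5496, -0.1184, 0.0514]
orientation: [-0.002, 0.703, 0.711, -0.001]
wrist_force: [-0.5, 0.4, 0.5]
finger_gap: 0.0594
```

Request:
{"method": "move_arm", "body": {"commands": [[[0, 0, 0], [0, 0, 0], 0.4], [[0, 0, 0], [0, 0, 0], 0.4]]}}

```text
clock: 20.85
tcp_pos: [0.552, -0.1201, 0.0547]
orientation: [0.0, 0.703, 0.711, 0.0]
wrist_force: [0.8, -0.5, -0.2]
finger_gap: 0.0594
```

```bash
python3 - <<'E'
from h import *
s=env.get_state();print(s['tcp_pos'],s['wrist_force'],s['finger_gap'])
c=cam('wrist');cv2.imwrite('pics/w17.png',c['img'])
E
```

```text
[ 0.55198699 -0.12007489  0.0547499 ] [ 0.7986424  -0.50670878 -0.16874821] 0.05943269732793004
```

View pics/w17.png

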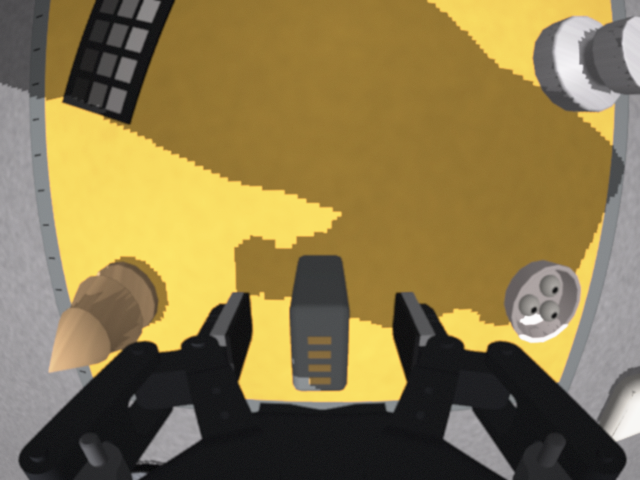

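Request:
{"method": "move_arm", "body": {"commands": [[[-0.02, 0, -0.05], [0, 0, 0], 0.2], [[0, 0, 0], [0, 0, 0], -1], [[0, 0, 0], [0, 0, 0], -1], [[0, 0, 0], [0, 0, 0], -1], [[0, 0, 0], [0, 0, 0], -1]], "newtons": 30}}

```text
clock: 21.4
tcp_pos: [0.551, -0.1209, 0.0526]
orientation: [0.001, 0.704, 0.711, 0.0]
wrist_force: [-1.1, 0.4, 5.1]
finger_gap: 0.0207
```

Request:
{"method": "move_arm", "body": {"commands": [[[0, 0, 0], [0, 0, 0], -1], [[0, 0, 0], [0, 0, 0], -1]]}}

```text
clock: 21.6
tcp_pos: [0.551, -0.1209, 0.0526]
orientation: [0.001, 0.704, 0.711, 0.0]
wrist_force: [-1.3, 0.2, 4.9]
finger_gap: 0.0207
```

Request:
{"method": "move_arm", "body": {"commands": [[[0, 0, 0.3], [0, 0, 0], -1], [[0, 0, 0.8], [0, 0, 0], -1], [[0, 0, 0.9], [0, 0, 0], -1], [[0, 0.4, 0.3], [0, 0, 0], -1], [[0.1, 1, 0], [0, 0, 0.2], -1]]}}

```text
clock: 22.1
tcp_pos: [0.5563, -0.0663, 0.1467]
orientation: [0.002, 0.695, 0.719, 0.001]
wrist_force: [0.7, 1.1, -0.9]
finger_gap: 0.0205
```

Request:
{"method": "move_arm", "body": {"commands": [[[0.1, 1, 0], [0, 0, 0.2], -1], [[0.1, 1, 0], [0, 0, 0.2], -1], [[0.1, 1, 0], [0, 0, 0.24], -1], [[0.1, 1, 0], [0, 0, 0], -1], [[0.1, 1, 0], [0, 0, 0], -1]]}}

```text
clock: 22.6
tcp_pos: [0.5736, 0.1377, 0.1434]
orientation: [-0.001, 0.661, 0.751, -0.0]
wrist_force: [0.5, -0.4, -0.4]
finger_gap: 0.0209
```

Request:
{"method": "move_arm", "body": {"commands": [[[0.1, 1, 0], [0, 0, 0], -1], [[0.1, 1, 0], [0, 0, 0], -1], [[0, 1, 0], [0, 0, 0], -1], [[0, 0.7, 0], [0, 0, 0], -1], [[0, 0.2, 0], [0, 0, 0], -1]]}}

```text
clock: 23.1
tcp_pos: [0.581, 0.2949, 0.143]
orientation: [-0.001, 0.659, 0.752, -0.0]
wrist_force: [0.1, 0.3, -0.2]
finger_gap: 0.0207
```

Request:
{"method": "move_arm", "body": {"commands": [[[0, 0, -0.4], [0, 0, 0], -1], [[0, 0, -0.5], [0, 0, 0], -1], [[0, 0, -0.3], [0, 0, 0], -1], [[0, 0, 0], [0, 0, 0], -1]]}}

```text
clock: 23.5
tcp_pos: [0.5806, 0.2903, 0.0933]
orientation: [-0.001, 0.661, 0.751, -0.002]
wrist_force: [-0.2, 0.6, -1.1]
finger_gap: 0.0208
```

```bash
python3 - <<'E'
from h import *
s=env.get_state();print(s['tcp_pos'],s['wrist_force'],s['finger_gap'])
c=cam('wrist');cv2.imwrite('pics/w18.png',c['img']);print(proj(c,[[.583,.292,.012]]))
E
```

```text
[0.58058988 0.29031339 0.09334907] [-0.20344129  0.5791988  -1.13583259] 0.020805220323828543
[[327.16326038 259.30229949]]
```

View pics/w18.png

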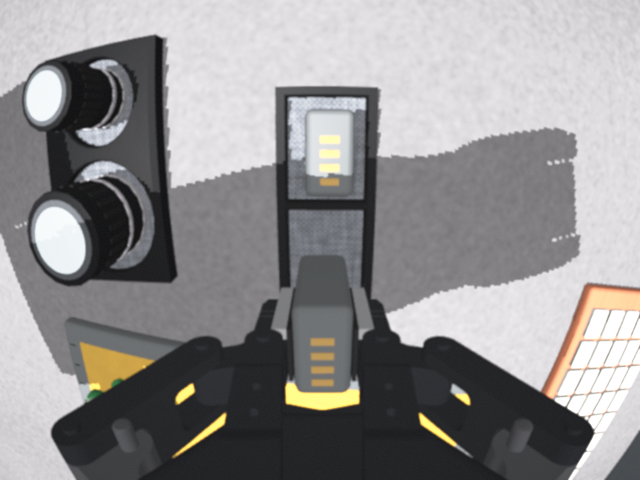

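Request:
{"method": "move_arm", "body": {"commands": [[[0.02, 0, -0.3], [0, 0, 0], -1], [[0, 0, -0.5], [0, 0, 0], -1], [[0, 0, -0.25], [0, 0, 0], -1], [[0, 0, 0], [0, 0, 0], -1], [[0, 0, 0], [0, 0, 0], -1]]}}

```text
clock: 24.05
tcp_pos: [0.5835, 0.2913, 0.0542]
orientation: [0.0, 0.661, 0.751, 0.0]
wrist_force: [0.2, -0.1, -0.3]
finger_gap: 0.0207
```

```bash
python3 - <<'E'
from h import *
s=env.get_state();print(s['tcp_pos'],s['wrist_force'],s['finger_gap'])
c=cam('wrist');cv2.imwrite('pics/w19.png',c['img']);print(proj(c,[[.583,.292,.012],[.583-.0036,.292+.0293,.012]]))
E
```

```text
[0.58350775 0.29126567 0.0541646 ] [ 0.19570833 -0.08289838 -0.27398141] 0.020692100367153177
[[321.16273583 288.05697637]
 [321.43181185 229.09802307]]
```

View pics/w19.png

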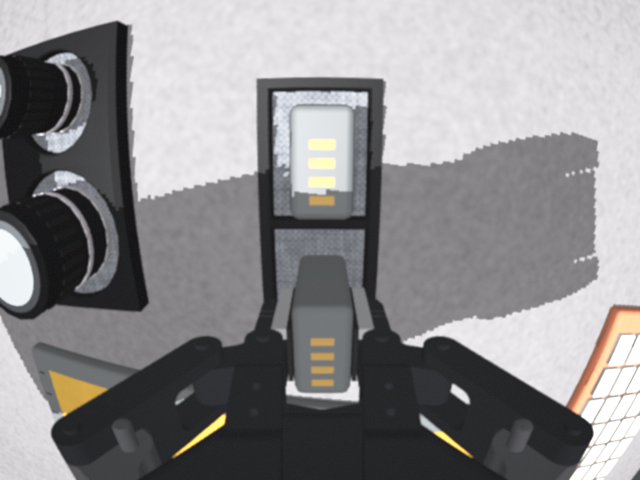

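Request:
{"method": "move_arm", "body": {"commands": [[[0, 0, -0.14], [0, 0, 0], -1], [[0, 0, -0.08], [0, 0, 0], -1], [[0, 0, -0.02], [0, 0, 0], -1], [[0, 0, 0], [0, 0, 0], -1]]}}

```text
clock: 24.5
tcp_pos: [0.5836, 0.2914, 0.0447]
orientation: [0.0, 0.661, 0.751, 0.0]
wrist_force: [-1.1, -1.0, 1.5]
finger_gap: 0.0206
```

Request:
{"method": "move_arm", "body": {"commands": [[[0, 0, -0.03], [0, 0, 0], -1], [[0, 0, 0], [0, 0, 0], -1]]}}

```text
clock: 24.7
tcp_pos: [0.5835, 0.2915, 0.0446]
orientation: [0.0, 0.661, 0.751, 0.0]
wrist_force: [-2.5, -0.2, 8.6]
finger_gap: 0.0205
```

Request:
{"method": "move_arm", "body": {"commands": [[[0, 0, 0.02], [0, 0, 0], -1], [[0, 0, 0], [0, 0, 0], 0.1], [[0, 0, 0], [0, 0, 0], 0.1], [[0, 0, 0], [0, 0, 0], 0.2], [[0, 0, 0.2], [0, 0, 0], 0.2]]}}

```text
clock: 25.2
tcp_pos: [0.5823, 0.291, 0.0507]
orientation: [-0.001, 0.661, 0.751, -0.001]
wrist_force: [-0.5, 0.4, -0.1]
finger_gap: 0.0512
```

Request:
{"method": "move_arm", "body": {"commands": [[[0, 0, 0.4], [0, 0, 0], 0.3], [[0, 0, 0.8], [0, 0, 0], 0.4], [[0, 0, 0.9], [0, 0, 0], 0.4], [[0.1, -0.4, 0.3], [0, 0, -0.4], 0.4], [[0.3, -1, 0], [0, 0, -0.4], 0.4]]}}

```text
clock: 25.7
tcp_pos: [0.6006, 0.238, 0.152]
orientation: [0.001, 0.701, 0.714, 0.003]
wrist_force: [1.1, 0.3, 0.0]
finger_gap: 0.0595
```

Request:
{"method": "move_arm", "body": {"commands": [[[0.3, -1, 0], [0, 0, 0], 0.4], [[0.3, -1, 0], [0, 0, 0], 0.4], [[0.3, -1, 0], [0, 0, 0], 0.4], [[0.3, -1, 0], [0, 0, 0], 0.4], [[0.3, -1, 0], [0, 0, 0], 0.4]]}}

```text
clock: 26.2
tcp_pos: [0.6598, 0.0337, 0.1486]
orientation: [0.0, 0.702, 0.713, 0.0]
wrist_force: [0.1, 0.2, -0.5]
finger_gap: 0.0598
```

Request:
{"method": "move_arm", "body": {"commands": [[[0.1, -0.5, 0], [0, 0, 0], 0.4], [[0, 0, 0], [0, 0, 0], 0.4], [[0, 0, 0], [0, 0, 0], 0.4]]}}

```text
clock: 26.5
tcp_pos: [0.6631, 0.0156, 0.148]
orientation: [-0.0, 0.702, 0.712, 0.0]
wrist_force: [0.6, 0.8, -0.6]
finger_gap: 0.0597
```

```bash
python3 - <<'E'
from h import *
s=env.get_state();print(s['tcp_pos'],s['wrist_force'],s['finger_gap'])
c=cam('wrist');cv2.imwrite('pics/w20.png',c['img']);np.savez('w20.npz',**{k:c[k] for k in('img','mtx','wfc','name')})
print(proj(c,[[.672,-.002,.07],[.67,-.003,.032]]))
E
```

```text
[0.66309232 0.01559166 0.14801204] [ 0.56930141  0.80023427 -0.63158977] 0.0596994984581971
[[336.97167066 291.72060382]
 [331.95872436 269.85812081]]
```

View pics/w20.png

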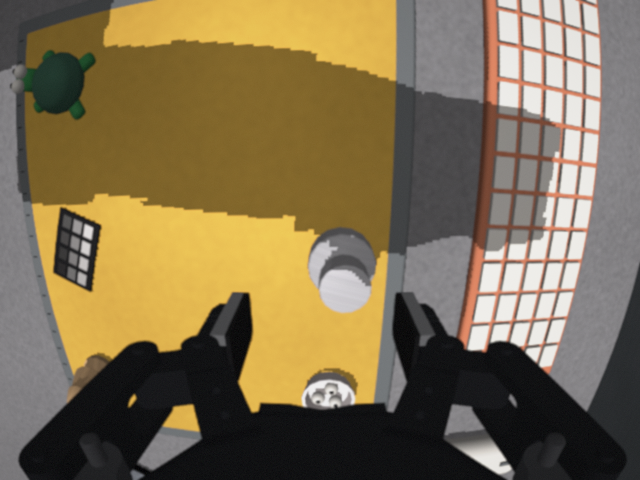

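```bash
python3 - <<'E'
from h import *
d=np.load('w20.npz');c={k:d[k] for k in d};c['name']='wrist'
print(onz(c,[(345,288)],.07),onz(c,[(342,260)],.022))
print(np.ptp(onz(c,[(318,288),(372,288)],.07),axis=0))
i=c['img'];cv2.imwrite('pics/w20c.png',cv2.resize(i[215:330,285:405],None,fx=5,fy=5,interpolation=cv2.INTER_CUBIC))
E
```

```text
[[6.76670500e-01 4.71065866e-04 7.00000000e-02]] [[0.67730746 0.00069924 0.022     ]]
[0.0320046  0.00029279 0.        ]
```

View pics/w20c.png

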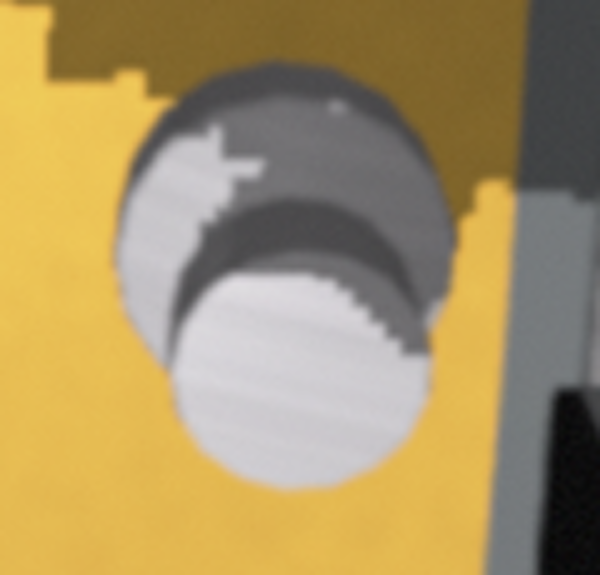

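Request:
{"method": "move_arm", "body": {"commands": [[[0.32, -0.39, 0], [0, 0, -0.1], 0.4], [[0, 0, -0.5], [0, 0, 0], 0.4], [[0, 0, -0.8], [0, 0, 0], 0.4], [[0, 0, -0.6], [0, 0, 0], 0.4], [[0, 0, -0.2], [0, 0, 0], 0.4]]}}

```text
clock: 27.05
tcp_pos: [0.6737, 0.0022, 0.061]
orientation: [-0.002, 0.706, 0.709, -0.001]
wrist_force: [0.2, -0.4, -0.5]
finger_gap: 0.0596
```

Request:
{"method": "move_arm", "body": {"commands": [[[0, 0, 0], [0, 0, 0], 0.4], [[0, 0, 0], [0, 0, 0], 0.4]]}}

```text
clock: 27.25
tcp_pos: [0.6768, 0.0007, 0.0652]
orientation: [0.001, 0.706, 0.708, 0.001]
wrist_force: [0.0, -0.0, 1.3]
finger_gap: 0.0595
```

```bash
python3 - <<'E'
from h import *
s=env.get_state();print(s['tcp_pos'],s['wrist_force'],s['finger_gap'])
c=cam('wrist');cv2.imwrite('pics/w21.png',c['img'])
E
```

```text
[6.76807930e-01 6.73266356e-04 6.51970670e-02] [ 0.00679676 -0.03171605  1.2968779 ] 0.05947581802057161
```

View pics/w21.png

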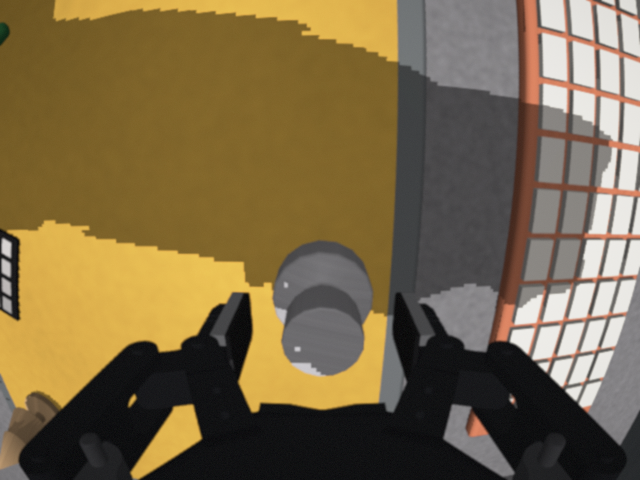

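Request:
{"method": "move_arm", "body": {"commands": [[[0, 0, -0.17], [0, 0, 0], 0.2], [[0, 0, 0], [0, 0, 0], 0.1], [[0, 0, 0], [0, 0, 0], -1], [[0, 0, 0], [0, 0, 0], -1], [[0, 0, 0], [0, 0, 0], -1]], "newtons": 65}}

```text
clock: 27.8
tcp_pos: [0.6765, -0.0004, 0.0576]
orientation: [0.0, 0.707, 0.708, 0.0]
wrist_force: [0.7, 0.6, 1.9]
finger_gap: 0.0298
```

Request:
{"method": "move_arm", "body": {"commands": [[[0, 0, 0], [0, 0, 0], -1], [[0, 0, 0], [0, 0, 0], -1], [[0, 0, 0], [0, 0, 0], -1]]}}

```text
clock: 28.1
tcp_pos: [0.6766, -0.0004, 0.0576]
orientation: [0.0, 0.707, 0.708, 0.0]
wrist_force: [0.5, 0.6, 3.9]
finger_gap: 0.0303
```

Request:
{"method": "move_arm", "body": {"commands": [[[0, 0, 0.3], [0, 0, 0], -1], [[0, 0, 0.7], [0, 0, 0], -1], [[0, 0, 0.8], [0, 0, 0], -1], [[0, 0, 0.5], [0, 0, 0], -1], [[-0.3, -0.4, 0.3], [0, 0, 0], -1]]}}

```text
clock: 28.6
tcp_pos: [0.6652, -0.0149, 0.1629]
orientation: [0.001, 0.706, 0.709, 0.001]
wrist_force: [0.5, -0.7, -3.7]
finger_gap: 0.03
```

Request:
{"method": "move_arm", "body": {"commands": [[[-0.6, -0.8, 0], [0, 0, 0], -1], [[-0.7, -0.9, 0], [0, 0, 0], -1], [[-0.7, -0.9, 0], [0, 0, 0], -1], [[-0.7, -0.9, 0], [0, 0, 0], -1], [[-0.7, -0.9, 0], [0, 0, 0], -1]]}}

```text
clock: 29.1
tcp_pos: [0.5253, -0.1932, 0.1604]
orientation: [-0.001, 0.707, 0.708, -0.001]
wrist_force: [0.2, -0.4, -3.4]
finger_gap: 0.0303
```

Request:
{"method": "move_arm", "body": {"commands": [[[-0.7, -0.9, 0], [0, 0, 0], -1], [[-0.7, -0.9, 0], [0, 0, 0], -1], [[-0.6, -0.8, 0], [0, 0, 0], -1], [[-0.3, -0.4, 0], [0, 0, 0], -1], [[0, 0, 0], [0, 0, 0], -1]]}}

```text
clock: 29.6
tcp_pos: [0.4332, -0.3141, 0.1605]
orientation: [-0.001, 0.708, 0.706, -0.0]
wrist_force: [-0.2, 0.4, -3.7]
finger_gap: 0.0301
```

```bash
python3 - <<'E'
from h import *
s=env.get_state();print(s['tcp_pos'],s['wrist_force'],s['finger_gap'])
c=cam('wrist');cv2.imwrite('pics/w22.png',c['img']);np.savez('w22.npz',**{k:c[k] for k in('img','mtx','wfc','name')})
print(proj(c,[[.424,-.331,.012]]))
E
```

```text
[ 0.43315877 -0.3140924   0.16053419] [-0.17469786  0.41441708 -3.71059149] 0.03010827393221672
[[310.85797097 252.27143554]]
```

View pics/w22.png

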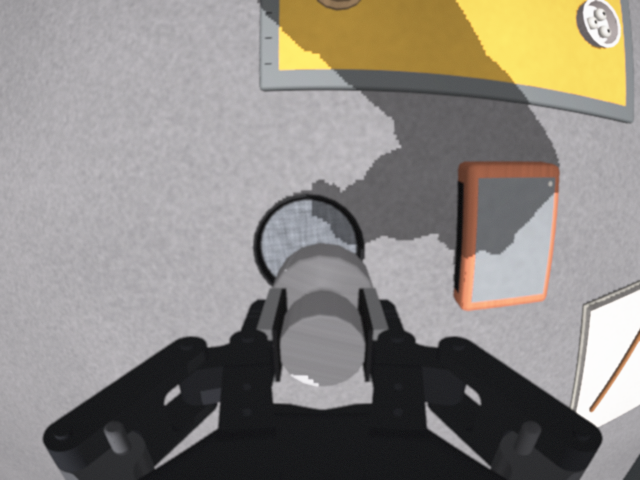

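Request:
{"method": "move_arm", "body": {"commands": [[[-0.26, -0.33, -0.3], [0, 0, 0], -1], [[0, 0, -0.7], [0, 0, 0], -1], [[0, 0, -0.7], [0, 0, 0], -1], [[0, 0, -0.2], [0, 0, 0], -1], [[0, 0, 0], [0, 0, 0], -1]]}}

```text
clock: 30.15
tcp_pos: [0.4249, -0.3235, 0.0837]
orientation: [-0.002, 0.706, 0.708, 0.0]
wrist_force: [-0.5, -0.5, -3.2]
finger_gap: 0.0302
```

```bash
python3 - <<'E'
from h import *
s=env.get_state();print(s['tcp_pos'],s['wrist_force'],s['finger_gap'])
c=cam('wrist');cv2.imwrite('pics/w23.png',c['img'])
print(proj(c,[[.4225,-.3275,.012],[.4225,-.3275+.044,.012]]))
E
```

```text
[ 0.42491949 -0.32353645  0.08368066] [-0.46116782 -0.49199245 -3.1901348 ] 0.03020692757468373
[[318.42447799 274.56276242]
 [318.43743702 197.11749876]]
```

View pics/w23.png

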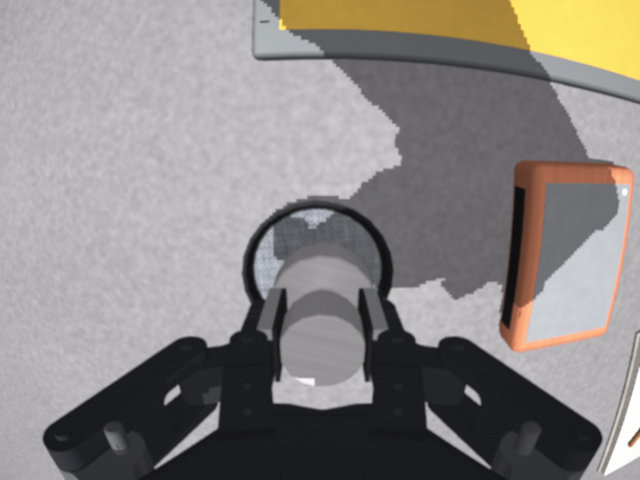

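Request:
{"method": "move_arm", "body": {"commands": [[[-0.04, -0.1, -0.3], [0, 0, 0], -1], [[0, 0, -0.4], [0, 0, 0], -1], [[0, 0, -0.1], [0, 0, 0], -1], [[0, 0, 0], [0, 0, 0], -1], [[0, 0, 0], [0, 0, 0], -1]]}}

```text
clock: 30.7
tcp_pos: [0.4246, -0.3299, 0.0538]
orientation: [0.001, 0.706, 0.708, -0.0]
wrist_force: [0.4, -0.3, -3.5]
finger_gap: 0.0298
```

```bash
python3 - <<'E'
from h import *
s=env.get_state();print(s['tcp_pos'],s['wrist_force'],s['finger_gap'])
c=cam('wrist');cv2.imwrite('pics/w24.png',c['img'])
print(proj(c,[[.4225,-.329,.012],[.4225,-.329+.044,.012]]))
E
```

```text
[ 0.4245534  -0.32990314  0.05378567] [ 0.43853468 -0.25748492 -3.53143677] 0.02984060203151753
[[318.15160078 288.08624045]
 [318.02118386 197.81080591]]
```

View pics/w24.png

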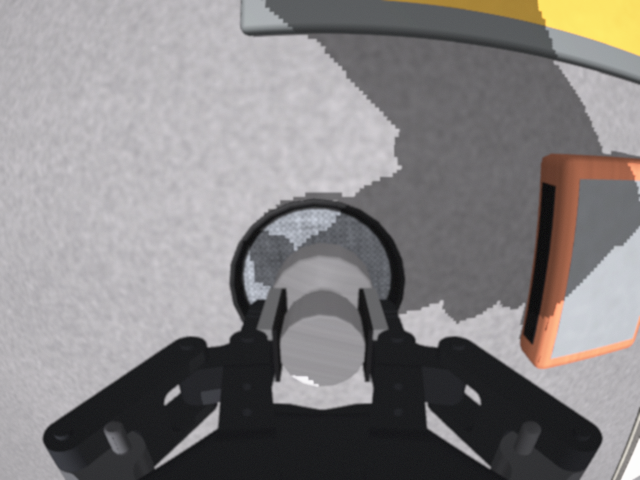

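Well within the dish; lower the last 4 mm.

Request:
{"method": "move_arm", "body": {"commands": [[[-0.05, 0, -0.06], [0, 0, 0], -1], [[0, 0, -0.03], [0, 0, 0], -1], [[0, 0, 0], [0, 0, 0], -1]]}}

```text
clock: 31.05
tcp_pos: [0.4221, -0.3296, 0.0497]
orientation: [0.0, 0.707, 0.708, -0.0]
wrist_force: [-0.6, -0.7, -3.1]
finger_gap: 0.0298
```

Request:
{"method": "move_arm", "body": {"commands": [[[0, 0, -0.03], [0, 0, 0], -1], [[0, 0, 0], [0, 0, 0], -1]]}}

```text
clock: 31.25
tcp_pos: [0.4223, -0.3297, 0.0496]
orientation: [0.001, 0.707, 0.708, -0.0]
wrist_force: [-2.2, 2.5, 5.8]
finger_gap: 0.0302
```

Request:
{"method": "move_arm", "body": {"commands": [[[0, 0, 0.02], [0, 0, 0], -1], [[0, 0, 0], [0, 0, 0], 0.1], [[0, 0, 0], [0, 0, 0], 0.2], [[0, 0, 0], [0, 0, 0], 0.3], [[0, 0, 0.2], [0, 0, 0], 0.3]]}}

```text
clock: 31.75
tcp_pos: [0.4217, -0.3289, 0.0565]
orientation: [-0.001, 0.707, 0.708, 0.0]
wrist_force: [-0.2, 0.9, -1.2]
finger_gap: 0.0555
```

Request:
{"method": "move_arm", "body": {"commands": [[[0, 0, 0.4], [0, 0, 0], 0.3], [[0, 0, 0.8], [0, 0, 0], 0.3], [[0, 0, 1], [0, 0, 0], 0.3], [[0, -0.4, 0.6], [0, 0, 0], 0.3], [[-0.3, -0.8, 0.2], [0, 0, 0], 0.3]]}}

```text
clock: 32.25
tcp_pos: [0.4123, -0.3777, 0.1815]
orientation: [0.003, 0.705, 0.709, 0.0]
wrist_force: [0.6, 0.2, 0.7]
finger_gap: 0.0554
```

Request:
{"method": "move_arm", "body": {"commands": [[[-0.3, -0.8, 0], [0, 0, 0], 0.3], [[-0.3, -0.8, 0], [0, 0, 0], 0.3], [[0, -0.4, 0], [0, 0, 0], 0.3], [[0, 0, 0], [0, 0, 0], 0.3]]}}

```text
clock: 32.65
tcp_pos: [0.3857, -0.46, 0.1775]
orientation: [0.001, 0.707, 0.707, -0.0]
wrist_force: [0.9, 0.6, -0.9]
finger_gap: 0.0554
```

```bash
python3 - <<'E'
from h import *
s=env.get_state();print(s['clock'],s['tcp_pos'],s['wrist_force'],s['finger_gap'])
c=cam('top');cv2.imwrite('pics/topF.png',c['img'])
crop(c,130,150,380,180,2,'pics/topFc.png')
c=cam('scene');cv2.imwrite('pics/sceneF.png',c['img'])
a=cv2.imread('pics/scene0.png');b=cv2.imread('pics/top0.png')
E
```

```text
32.65 [ 0.38568095 -0.45996011  0.17750462] [ 0.86880967  0.59285839 -0.89976858] 0.055431670885198306
```

View pics/topFc.png

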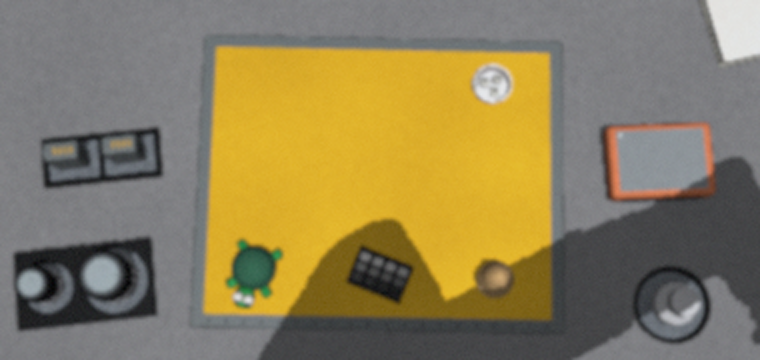

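View pics/sceneF.png

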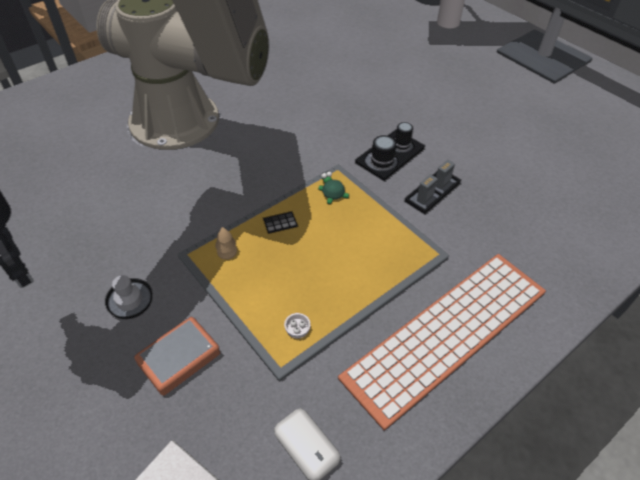

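```bash
python3 - <<'E'
from h import *
for f0,f1,boxes in(('scene0','sceneF',{'puppet':(315,168,38,38),'tree':(212,224,28,38)}),('top0','topF',{'puppet':(240,266,36,40),'tree':(365,277,24,24)})):
    a=cv2.imread(f'pics/{f0}.png');b=cv2.imread(f'pics/{f1}.png')
    for n,(x,y,w,h) in boxes.items():
        r=cv2.matchTemplate(b[y-8:y+h+8,x-8:x+w+8],a[y:y+h,x:x+w],cv2.TM_CCOEFF_NORMED);_,m,_,l=cv2.minMaxLoc(r);print(f0,n,m,np.array(l)-8)
job.hand_in()
E
```

```text
scene0 puppet 0.9998405575752258 [0 0]
scene0 tree 0.40223872661590576 [0 0]
top0 puppet 0.9969594478607178 [0 0]
top0 tree 0.578764021396637 [0 0]
the job is handed in; nothing more can be done
```

The camera kit is off the yellow board, and I handed the job in at about 33 s of the 112 s allowed. In the order you gave, the wide lens went into the wide well, the slim lens into the narrow well, and one battery into each bay. The steel weight went into the round dish last.

- **Setting down:** I lowered each item until the wrist force showed it touching the floor of its place. Each touched within 0.1 mm of the height I expected, and only then did I open the fingers, so nothing was dropped. The highest reading was about 12 N at the wrist.
- **Final pictures:** The top and scene views show all five items upright in their places, and the robot clear of everything.
- **Puppet:** It did not move. Comparing before and after gave zero pixels of shift in both views, with match scores above 0.99.
- **Tree:** It also showed zero shift in both views, but with low match scores (0.40 and 0.58), I think because the arm's shadow lay across it in the last pictures. It looks upright and unmoved.

The wrist and top cameras disagreed by 2–4 mm on some positions. I corrected each grasp and placing from close-up wrist pictures.

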